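Tip the draw balls into the tray under the glass bar shelf

ROBOT

A 6-joint arm with a two-finger parallel gripper is mounted at the origin on the work surface. World frame = base frame: x ahead of the robot, y to its left, z up, the work surface at z = 0. Lengths are in mm, angles in rad, forces in N, time in s.
With the tool pointing down it reaches from about 350 to 775 mm from the base axis. Payload 7.3 kg.
Tool frame: the origin (TCP) lies at the very end of the fingers, on their centre line; the grasp point (between the pads) lies bot.grip_point_offset behind it (bot.grip_point_offset is the distance from the TCP to the grasp point, in mm); z points along the fingers, y is the line along which they close (so a half turn about z gives the same grasp; the last joint's range is limited). The gripper opens to 92 mm and grips with 3 to 60 N. Pads are 19 mm wide; open, the fingers measure 130 mm over their backs; the gripper's body (75 mm by 190 mm) begins 47 mm behind the grasp point.
Start: joints at [1.172, 0.342, 1.524, -0, 1.275, -0.146], TCP at [131.296, 508.339, 200.441] pointing down, gripper open.
Joint ranges: [-2.53, 2.53], [-0.77, 2.02], [0.04, 2.7], [-1, 4.14], [0.28, 2.66], [-3.11, 3.11]. Speed limits (rad/s): [2.57, 2.57, 3.14, 3.14, 3.14, 3.14].

INTERFACE

Orientations are given as [roll, pitch, yaw] about the fixed x, y, z axes, in that order (R = Rz(yaw) Ry(pitch) Rx(roll)).
In Python, from plant import bot gives the robot as it stands. The module is installed in compiled form; this text tells all that it offers.
- The arm moves only by the tool carry_out, never from a script. Its argument "plan" is a list of rows, each an object of numbers: "tx", "ty", "tz": the shift along the world's x, y, z in mm; "rx", "ry", "rz": the turn, a rotation vector about the world's x, y, z in rad. A call has 1 to 12 rows; each row shifts and turns the commanded pose from where the row before left it; what a row does not reach is not made up. A row lasts 1/10 s, in which the tool goes at most 50 mm and 8.59 degrees, less where a joint would pass 70% of its speed; a pose out of reach is approached as far as the arm can. A call with a gripper value outside its range is refused whole. "gripper" is the closure, from 0 (fully open) to 1 (shut), set as the call begins (left out, the last holds). The fingers move at their own pace and stop on an object; the grip force is fixed at half the most. Time passes only in rows, so rows that do not move let the fingers close. It gives the time, the measured TCP pose, the force, the opening and the grip force at its end, in the units of the state.
- bot.get_obs(): the state, without advancing time (a new reading comes with each control period).
- bot.capture(name): name is "side" or "top"; returns the picture (384x512x3 uint8, red, green, blue); there is no depth.
- bot.camera_model(name): a dict with "camera_matrix" (3x3 intrinsics, pixels), "R" (3x3) and "t" (3): a world point X has camera coordinates R X + t. Camera axes: x right, y down, z forward; pixel columns grow to the right and rows downward; lengths in mm; the calibration is good to about 2 mm. A picture is of the moment at which its call begins. camera_model takes no time and is no camera call.
- bot.close_job(): hands the job in; it is judged then, once.
The state is a dict: "time": time; "joint_positions": joint angles; "dq": joint speeds; "tau": joint torques, N m; "tool_pos": TCP position; "tcp_rot": TCP orientation; "contact_force": force on the tool from outside, world axes, zero at the start; "moment": the same for the moment, N m; "grip_width": finger opening in mm; "finger_force": force on a finger pad.
Only numpy, scipy, OpenCV 4.12 (cv2) and the standard library are available. Lean on these libraries where they do the work, as an engineer would, in place of code of your own. Each camera call takes 0.05 s, during which the arm holds its last target. There are 200 camera calls.

TASK

Three small draw balls are in the red long-handled cup, which is parked with its handle tucked in under the low glass shelf. Take the cup out, stand it upright on the cork coaster with its handle pointing back towards the robot's side and let go of it; then take it again so that you can reach in under the glass and tip all three balls into the blue-lined tray there. Stand the empty cup upright on the coaster again and let go, without knocking the shelf or disturbing the bottle, the tumbler or the chalk.

Things in the scene. Friction and masses are not known exactly. Their poses are not given: they have to be found in the camera images.
- cup: Red plastic cup, 70 mm tall, slightly conical: outside radius 27.5 mm at the foot, 33 mm at the rim; wall 2.5 mm, inner floor 6 mm above the foot; about 160 g. Origin: centre of its underside; z is up through the open mouth; its handle runs along its own -x. At the start it stands on the table, its axis 60 to 80 mm before the glass's front edge, the handle reaching in under the glass.
- handle_end (a point): Free end of the cup's straight round black handle (radius 8 mm, level when the cup stands), on its centre line, which runs from the wall along the cup's -x axis, 60 mm above the underside, and ends 170 mm from the cup's axis. The cup stands stably on its foot when released.
- shelf: Fixed low bar shelf: a clear glass board in a dark steel frame on four 12 mm square corner posts, open on all sides. Board 170 mm deep (its x) by 380 mm wide (its y), 8 mm thick, underside 145 mm above the table. Origin: on the table under the board's centre; its x points away from the robot (front edge at x = -85 mm), turned a little either way from the world's x.
- shelf_front (a point): Middle of the front lower edge of the glass board, 145 mm above the table.
- tray: Fixed wooden tray with a blue cloth floor, standing on the table under the glass, parallel to the shelf: 140 mm (x) by 180 mm (y) outside, 25 mm tall, walls and floor 5 mm. Origin: centre of its underside.
- coaster: Fixed round cork coaster, radius 60 mm, 4 mm thick, lying on the table to the robot's left (+y). Origin: centre of its underside; its axes are those of the world (x points away from the robot).
- chalk: Bystander: loose blue cue chalk, a 22 mm cube, on the table. Origin: centre of its underside.
- bottle: Bystander: closed amber bottle, radius 30 mm, 200 mm tall, standing loose on top of the glass shelf. Origin: centre of its underside.
- tumbler: Bystander: empty glass tumbler, radius 36 mm, 100 mm tall, standing loose on top of the glass shelf. Origin: centre of its underside.
- ball_yellow_center (a point): Centre of the yellow draw ball: a hard ball 22 mm in diameter, 11 g, lying in the cup at the start.
- ball_white_center (a point): Centre of the white draw ball: a hard ball 22 mm in diameter, 11 g, lying in the cup at the start.
- ball_green_center (a point): Centre of the green draw ball: a hard ball 22 mm in diameter, 11 g, lying in the cup at the start.

How it is judged (in metres and radians):
On the way, in this order (a step that is already met when the one before it is completed fails the run):
1. the cup stands upright on the coaster, let go, with its handle pointing back towards the robot's side (handle end at least 90 mm nearer the robot, along world x, than the coaster's centre) (horizontal distance between cup and coaster below 0.035 m and angle between cup's own z axis and vertical below 0.08 rad and z of cup in the frame of coaster between -0.002 and 0.009 m and contact force between the fingers and cup below 0.05 N and linear speed of cup below 0.03 m/s and x of handle_end in the frame of coaster below -0.09 m), for 0.2 s.
2. all three balls lie in the tray (x of ball_yellow_center in the frame of tray between -0.065 and 0.065 m and y of ball_yellow_center in the frame of tray between -0.085 and 0.085 m and z of ball_yellow_center in the frame of tray between 0.005 and 0.025 m and x of ball_white_center in the frame of tray between -0.065 and 0.065 m and y of ball_white_center in the frame of tray between -0.085 and 0.085 m and z of ball_white_center in the frame of tray between 0.005 and 0.025 m and x of ball_green_center in the frame of tray between -0.065 and 0.065 m and y of ball_green_center in the frame of tray between -0.085 and 0.085 m and z of ball_green_center in the frame of tray between 0.005 and 0.025 m), for 0.2 s.
At the end, for the whole second after the job is handed in: All three balls lie on the tray's floor inside its walls; the cup stands upright (within 0.08 rad) on the coaster, its axis within 35 mm of the coaster's centre, released and at rest (all of step 2 and horizontal distance between cup and coaster below 0.035 m and angle between cup's own z axis and vertical below 0.08 rad and z of cup in the frame of coaster between -0.002 and 0.009 m and contact force between the fingers and cup below 0.05 N and linear speed of cup below 0.03 m/s and angular speed of cup below 0.3 rad/s and linear speed of each of ball_yellow, ball_white, ball_green below 0.1 m/s); the robot touches nothing.
It fails at once if the shelf is knocked (more than 10 N from the robot or the cup) (contact force between any of the arm, the fingers, cup and shelf above 10 N).
It fails at once if the chalk is disturbed (shifted by more than 30 mm or tipped by more than 0.3 rad) (distance of chalk from where it was at the start of the episode above 0.03 m or angle between chalk's own z axis and vertical above 0.3 rad).
It fails at once if the bottle is disturbed (shifted by more than 30 mm or tipped by more than 0.3 rad) (distance of bottle from where it was at the start of the episode above 0.03 m or angle between bottle's own z axis and vertical above 0.3 rad).
It fails at once if the tumbler is disturbed (shifted by more than 30 mm or tipped by more than 0.3 rad) (distance of tumbler from where it was at the start of the episode above 0.03 m or angle between tumbler's own z axis and vertical above 0.3 rad).
It also fails if it takes over 72 s, if anything falls off the work surface, if the arm or the gripper's body presses on something with over 40 N, if the wrist force passes 120 N, or if a joint passes its speed limit or range.

## Working session

There is one attempt and no reset: what is moved stays moved. The work goes in short steps, Python scripts to look and compute and a tool call to move; the robot and the scene stay as the last step left them, time stands still between calls to the robot, and variables do not carry over. Pictures are saved under pics/ and viewed, at most 10 in all, crops included, and the job is handed in when it is done.

Besides the shell and the picture viewer there is one more tool, called after "Emit:" as name(argument=value, ...), one argument or row to a line, values as JSON. carry_out: Moves the arm, as the interface text tells. Its arguments: {"type":"object","properties":{"plan":{"type":"array"},"gripper":{"type":"number"}},"required":["plan"]}

```bash
mkdir -p pics; python3 - <<'E'
from plant import bot
import cv2
for n in("side","top"):
    cv2.imwrite(f"pics/{n}0.png",bot.capture(n)[:,:,::-1]); m=bot.camera_model(n); print(n,m["camera_matrix"].round(1).tolist(),m["R"].round(4).tolist(),m["t"].round(1).tolist(), (-m["R"].T@m["t"]).round())
print(bot.get_obs(), bot.grip_point_offset)
E
```

```text
side [[398.9, 0.0, 255.1], [0.0, 398.9, 189.7], [0.0, 0.0, 1.0]] [[0.9307, -0.3655, -0.011], [-0.2649, -0.6532, -0.7094], [0.2521, 0.6631, -0.7048]] [-538.1, 240.4, 753.4] [ 375. -539.  696.]
top [[361.0, 0.0, 259.0], [0.0, 361.0, 190.2], [0.0, 0.0, 1.0]] [[-0.0078, -0.9999, -0.0078], [-0.99, 0.0088, -0.1406], [0.1406, 0.0066, -0.99]] [-8.4, 610.8, 939.9] [ 472.  -20. 1016.]
{'time': 0.1, 'joint_positions': array([ 1.17196664e+00,  3.42672527e-01,  1.52490330e+00,  7.92251600e-07,
        1.27538483e+00, -1.45983033e-01]), 'dq': array([-0.00264572, -0.00089245, -0.00251958,  0.00151069, -0.00064198,
       -0.00020328]), 'tau': array([ 9.80076184e-04, -4.32005453e+01, -2.44693655e+01,  7.18046352e-02,
        5.26025158e-02, -6.72931355e-05]), 'tool_pos': array([131.15277671, 507.95587417, 199.81071589]), 'tcp_rot': array([-3.14023931e+00, -1.99746207e-04,  2.88874564e+00]), 'contact_force': array([-0.60791232, -0.03856654,  0.3049403 ]), 'moment': array([0.04582545, 0.01427778, 0.00539764]), 'finger_force': 0.0, 'grip_width': 91.62728250040597} 18.8
```

View pics/side0.png

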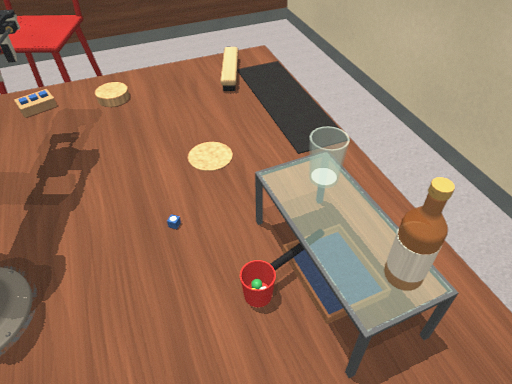

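View pics/top0.png

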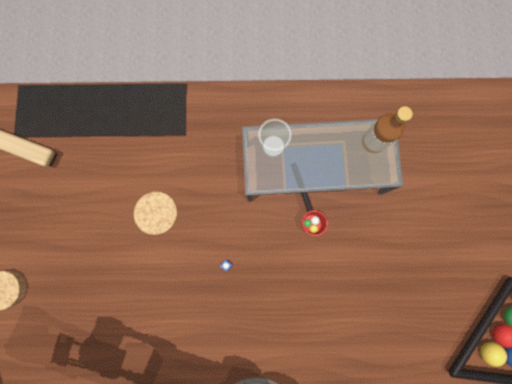

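Side view: cup rim near (258,272), handle running under the glass to about (322,233), chalk (174,222), coaster (210,155). Top view: cup (314,222), handle end (294,163), coaster (155,213), chalk (226,266), glass corners about (244,126), (392,120), (246,195), (400,187).

```bash
cat > h.py <<'E'
import numpy as np,cv2
from plant import bot
def ray(n,uv,z):
    m=bot.camera_model(n);C=-m["R"].T@m["t"]
    d=m["R"].T@np.linalg.inv(m["camera_matrix"])@np.array([uv[0],uv[1],1.]);return C+d*(z-C[2])/d[2]
def proj(n,X):
    m=bot.camera_model(n);p=m["camera_matrix"]@(m["R"]@np.array(X,float)+m["t"]);return p[:2]/p[2]
def mask(img,lo,hi): return cv2.inRange(cv2.cvtColor(img,cv2.COLOR_RGB2HSV),np.array(lo),np.array(hi))
def blob(m,box):
    u0,v0,u1,v1=box;k=np.zeros_like(m);k[v0:v1,u0:u1]=m[v0:v1,u0:u1]
    c=max(cv2.findContours(k,cv2.RETR_EXTERNAL,cv2.CHAIN_APPROX_NONE)[0],key=cv2.contourArea)
    return c
E
python3 - <<'E'
from h import *
t=cv2.imread("pics/top0.png")[:,:,::-1].copy();s=cv2.imread("pics/side0.png")[:,:,::-1].copy()
def cen(c): return cv2.fitEllipse(c)
c=blob(mask(t,(15,60,150),(35,255,255)),(130,185,185,240));e=cen(c);print("coaster top",e,ray("top",e[0],4))
c=blob(mask(s,(15,60,150),(35,255,255)),(180,135,240,175));e=cen(c);print("coaster side",e,ray("side",e[0],4))
for n,im,b in(("top",t,(295,200,335,245)),("side",s,(235,255,285,310))):
    m=mask(im,(0,150,90),(8,255,255))|mask(im,(172,150,90),(180,255,255))
    c=blob(m,b);print("cup",n,cv2.boundingRect(c),cen(c)[:2],ray(n,cen(c)[0],70))
for n,im,b in(("top",t,(215,255,238,278)),("side",s,(160,210,190,235))):
    c=blob(mask(im,(95,90,60),(125,255,255)),b);M=cv2.moments(c);u=(M['m10']/M['m00'],M['m01']/M['m00']);print("chalk",n,u,ray(n,u,15))
big=cv2.resize(t[105:245,235:415],None,fx=4.4,fy=4.2,interpolation=cv2.INTER_CUBIC)
cv2.imwrite("pics/topcrop.png",big[:,:,::-1])
big=cv2.resize(s[140:384,230:480],None,fx=2.4,fy=2.4,interpolation=cv2.INTER_CUBIC)
cv2.imwrite("pics/sidecrop.png",big[:,:,::-1])
E
```

```text
coaster top ((154.83993530273438, 212.72630310058594), (41.30223083496094, 43.211143493652344), 48.55824279785156) [554.8081819  280.50716612   4.        ]
coaster side ((209.7434539794922, 155.83592224121094), (27.91301155090332, 43.83942794799805), 83.98291778564453) [555.88126335 277.83036993   4.        ]
cup top (301, 210, 27, 26) ((314.1740417480469, 222.647705078125), (25.279542922973633, 25.791202545166016)) [ 519.98199146 -157.01388485   70.        ]
cup side (239, 260, 37, 48) ((257.4041442871094, 282.0190734863281), (35.27456283569336, 48.587703704833984)) [ 515.70026223 -172.30667392   70.        ]
chalk top (229.86666666666665, 263.8666666666667) [412.63386581  67.75471369  15.        ]
chalk side (173.3994252873563, 221.27155172413794) [410.81327533  76.32171428  15.        ]
```

View pics/topcrop.png

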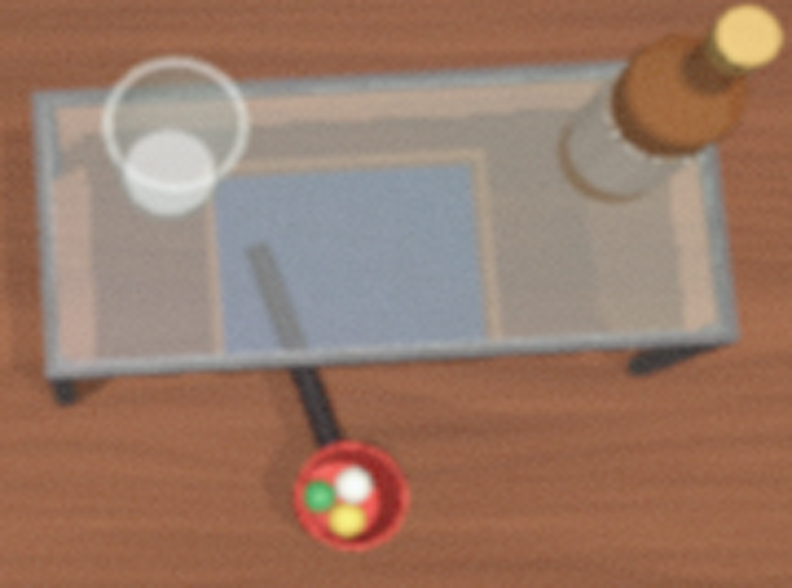

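View pics/sidecrop.png

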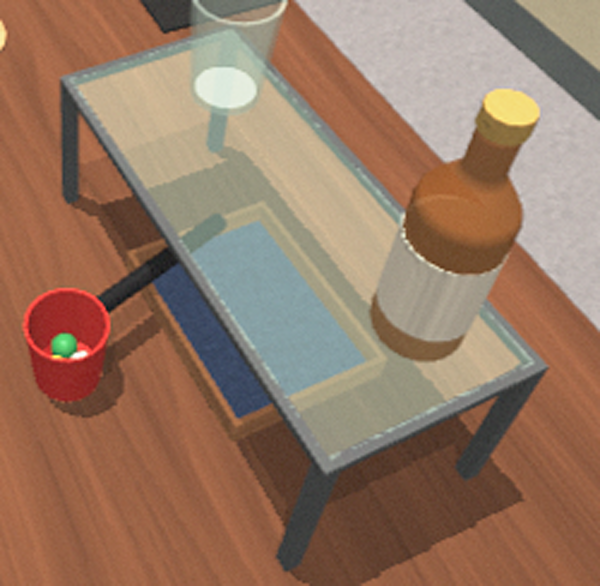

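```bash
python3 - <<'E'
from h import *
T=lambda x,y,z:ray("top",(235+x/4.4,105+y/4.2),z).round(1)
S=lambda x,y,z:ray("side",(230+x/2.4,140+y/2.4),z).round(1)
print("shelf FL",T(48,376,153),S(63,78,153),"FR",T(738,338,153),S(328,470,153),"BL",T(34,95,153),"BR side",S(546,368,153))
print("tray top floorBL",T(218,178,5),"BR",T(472,163,5),"outBR",T(483,150,25))
print("tray side outFL",S(128,252,25),"FR",S(237,440,25),"BR",S(385,355,25),"BL",S(265,203,25))
print("handle end",T(257,243,60),S(220,222,60),"root",T(330,440,60),S(105,303,60))
print("cup rim",T(352,496,70),S(67,327,70))
print("bottle",T(600,160,153),S(428,330,153),"tumbler",T(170,172,153),S(226,88,155))
E
```

```text
shelf FL [584.8  17.5 153. ] [588.7  16.1 153. ] FR [ 603.5 -361.   153. ] [ 607.4 -359.   153. ] BL [752.  25. 153.] BR side [ 772.  -352.6  153. ]
tray top floorBL [739.9 -87.6   5. ] BR [ 748.8 -253.8    5. ] outBR [ 752.2 -256.6   25. ]
tray side outFL [609.1 -83.3  25. ] FR [ 612.5 -271.8   25. ] BR [ 756.1 -252.1   25. ] BL [747.6 -79.2  25. ]
handle end [ 682.1 -107.1   60. ] [ 682.2 -107.3   60. ] root [ 554.7 -148.4   60. ] [ 559.4 -146.    60. ]
cup rim [ 518.8 -159.1   70. ] [ 521.  -161.4   70. ]
bottle [ 709.4 -291.   153. ] [ 720.2 -301.7  153. ] tumbler [704.6 -51.  153. ] [708.1 -48.1 155. ]
```

Top crop: glass frame front corners (48,376) and (738,338), tray floor back edge (218,178)–(472,163), handle end (257,243), rim (352,496). Side crop: tray front corners (128,252), (237,440), matching. The cup is at about (520,-160) with its handle at 0.316 rad. The shelf yaw is 0.048 with its front middle at (596,-171). The tray is at about (681,-170), the coaster at (555,279) and the chalk at (412,72).

Emit:
carry_out(
  plan=[
    {"tx": 30,"ty": -34,"rz": 0.028},
    {"tx": 30,"ty": -34,"rz": 0.028},
    {"tx": 30,"ty": -34,"rz": 0.028},
    {"tx": 30,"ty": -34,"rz": 0.028},
    {"tx": 30,"ty": -34,"rz": 0.028},
    {"tx": 30,"ty": -34,"rz": 0.028},
    {"tx": 30,"ty": -34,"rz": 0.028},
    {"tx": 30,"ty": -34,"rz": 0.028},
    {"tx": 29,"ty": -36,"rz": 0.029},
    {"tx": 15,"ty": -40},
    {"tx": 15,"ty": -40},
    {"tx": 15,"ty": -40},
  ],
  gripper=0,
)

```text
invalid input at $.plan[0]: expected keys tx, ty, tz, rx, ry, rz
```

```bash
cat > log.py <<'E'
from plant import bot
import json
o=bot.get_obs(); r=[list(map(float,o[k])) for k in("joint_positions","tool_pos","tcp_rot","contact_force")]
open("obs.jsonl","a").write(json.dumps(r)+"\n"); print(o["time"],[[round(x,3) for x in a] for a in r],o["grip_width"],o["finger_force"])
E
python3 log.py
```

```text
0.1 [[1.172, 0.343, 1.525, 0.0, 1.275, -0.146], [131.153, 507.956, 199.811], [-3.14, -0.0, 2.889], [-0.608, -0.039, 0.305]] 91.62728250040597 0.0
```

Emit:
carry_out(
  plan=[
    {"tx": 30,"ty": -34,"tz": 0,"rx": 0,"ry": 0,"rz": 0.028},
    {"tx": 30,"ty": -34,"tz": 0,"rx": 0,"ry": 0,"rz": 0.028},
    {"tx": 30,"ty": -34,"tz": 0,"rx": 0,"ry": 0,"rz": 0.028},
    {"tx": 30,"ty": -34,"tz": 0,"rx": 0,"ry": 0,"rz": 0.028},
    {"tx": 30,"ty": -34,"tz": 0,"rx": 0,"ry": 0,"rz": 0.028},
    {"tx": 30,"ty": -34,"tz": 0,"rx": 0,"ry": 0,"rz": 0.028},
    {"tx": 30,"ty": -34,"tz": 0,"rx": 0,"ry": 0,"rz": 0.028},
    {"tx": 30,"ty": -34,"tz": 0,"rx": 0,"ry": 0,"rz": 0.028},
    {"tx": 29,"ty": -36,"tz": 0,"rx": 0,"ry": 0,"rz": 0.029},
    {"tx": 15,"ty": -40,"tz": 0,"rx": 0,"ry": 0,"rz": 0},
    {"tx": 15,"ty": -40,"tz": 0,"rx": 0,"ry": 0,"rz": 0},
    {"tx": 15,"ty": -40,"tz": 0,"rx": 0,"ry": 0,"rz": 0},
  ],
  gripper=0,
)

```text
time: 1.3
tool_pos: [445.5, 78.6, 200.2]
tcp_rot: [3.141, -0.001, -3.141]
contact_force: [0.6, 0.1, 1.0]
grip_width: 92.2
finger_force: 0.0
```

```bash
python3 log.py
```

```text
1.3 [[0.005, 0.209, 1.71, 0.0, 1.222, -1.566], [445.478, 78.599, 200.173], [3.141, -0.001, -3.141], [0.604, 0.106, 1.006]] 92.20913756145968 0.0
```

Emit:
carry_out(
  plan=[
    {"tx": 12.5,"ty": -40,"tz": 0,"rx": 0.14,"ry": 0,"rz": 0},
    {"tx": 12.5,"ty": -40,"tz": 0,"rx": 0.14,"ry": 0,"rz": 0},
    {"tx": 12.5,"ty": -40,"tz": 0,"rx": 0.14,"ry": 0,"rz": 0},
    {"tx": 12.5,"ty": -40,"tz": 0,"rx": 0,"ry": -0.14,"rz": 0},
    {"tx": 12.5,"ty": -40,"tz": 0,"rx": 0,"ry": -0.14,"rz": 0},
    {"tx": 12.5,"ty": -40,"tz": 0,"rx": 0,"ry": 0,"rz": 0},
  ],
)

```text
time: 1.9
tool_pos: [515.8, -156.7, 198.3]
tcp_rot: [2.73, 0.276, 3.139]
contact_force: [0.5, 0.3, -0.9]
grip_width: 91.8
finger_force: 0.0
```

```bash
python3 log.py
```

```text
1.9 [[-0.748, 0.373, 1.603, 0.502, 1.3, -2.544], [515.796, -156.716, 198.293], [2.73, 0.276, 3.139], [0.451, 0.335, -0.949]] 91.78428423732309 0.0
```

Emit:
carry_out(
  plan=[
    {"tx": 0,"ty": 0,"tz": 0,"rx": 0,"ry": 0.14,"rz": 0},
    {"tx": 0,"ty": 0,"tz": 0,"rx": 0,"ry": 0.14,"rz": 0},
    {"tx": 0,"ty": 0,"tz": 0,"rx": -0.14,"ry": 0,"rz": 0},
    {"tx": 0,"ty": 0,"tz": 0,"rx": -0.14,"ry": 0,"rz": 0},
    {"tx": 0,"ty": 0,"tz": 0,"rx": -0.14,"ry": 0,"rz": 0},
    {"tx": 0,"ty": 0,"tz": -40,"rx": 0,"ry": 0,"rz": 0},
    {"tx": 0,"ty": 0,"tz": -40,"rx": 0,"ry": 0,"rz": 0},
    {"tx": 0,"ty": 0,"tz": -25,"rx": 0,"ry": 0,"rz": 0},
    {"tx": 0,"ty": 0,"tz": 0,"rx": 0,"ry": 0,"rz": 0},
  ],
)

```text
time: 2.8
tool_pos: [516.4, -154.6, 91.5]
tcp_rot: [-3.132, -0.01, -3.141]
contact_force: [-1.0, -0.3, 0.5]
grip_width: 92.3
finger_force: 0.0
```

```bash
python3 log.py; cat > kin.py <<'E'
import numpy as np,json
from scipy.spatial.transform import Rotation as Ro
from scipy.optimize import least_squares
def fk(q,p):
    # yaw, shoulder(a1,lat,h), upper L2 (+ox), forearm L3 (+ox), wrist offsets, tool
    a1,lat,h,L2,e2,L3,e3,w,d6,s4,s6=p
    R1=Ro.from_euler('z',q[0]);R2=R1*Ro.from_euler('y',q[1]);R3=R2*Ro.from_euler('y',q[2])
    R4=R3*Ro.from_euler('z',s4*q[3]);R5=R4*Ro.from_euler('y',q[4]);R6=R5*Ro.from_euler('z',s6*q[5]-np.pi/2)
    x=np.array([0,0,h])+R1.apply([a1,lat,0])+R2.apply([e2,0,L2])+R3.apply([e3,0,L3])+R4.apply([0,w,0])+R5.apply([0,0,d6])
    return x,R6
def obs(): return [json.loads(l) for l in open("obs.jsonl")]
E
python3 - <<'E'
from kin import *
O=obs()
for s4 in(1,-1):
  for s6 in(1,-1):
    for off in(0,):
      print(s4,s6,[round((fk(o[0],[0,77,300,300,0,300,0,0,200,s4,s6])[1].inv()*Ro.from_euler('xyz',o[2])).magnitude(),3) for o in O])
E
```

```text
2.8 [[-0.425, 0.482, 1.63, -0.015, 1.035, -1.989], [516.397, -154.551, 91.527], [-3.132, -0.01, -3.141], [-0.999, -0.332, 0.477]] 92.27237019673163 0.0
1 1 [3.142, 3.142, 3.142, 3.142]
1 -1 [2.85, 0.009, 1.946, 0.835]
-1 1 [3.142, 3.141, 2.884, 3.127]
-1 -1 [2.85, 0.009, 1.855, 0.851]
```

```bash
sed -i "s/s6\*q\[5\]-np.pi/s6*q[5]+np.pi/" kin.py; cat >> kin.py <<'E'
p0=np.array([0,77,300,300,0,300,0,0,200.])
def fit():
    O=obs()
    f=lambda p:np.concatenate([fk(o[0],[*p,1,1])[0]-o[1] for o in O]+[(p-p0)*.005*np.array([10,1,1,1,10,1,10,1,1])])
    r=least_squares(f,p0);n=3*len(O);return r.x,r.fun[:n].reshape(-1,3)
E
python3 -c "
from kin import *
p,e=fit();print(p.round(1));print(e.round(1))"
```

```text
[-6.000e-01  7.640e+01  2.211e+02  5.010e+02 -2.000e-01  3.794e+02
  3.940e+01 -0.000e+00  3.443e+02]
[[-0.3 -0.6  0.2]
 [ 0.4  0.  -0.1]
 [-0.   0.   0. ]
 [ 0.3 -0.1 -0.1]]
```

Emit:
carry_out(
  plan=[
    {"tx": 3,"ty": -5,"tz": -10,"rx": 0,"ry": 0.01,"rz": 0},
    {"tx": 0,"ty": 0,"tz": -20,"rx": -0.009,"ry": 0,"rz": 0},
    {"tx": 0,"ty": 0,"tz": -20,"rx": 0,"ry": 0,"rz": 0},
    {"tx": 0,"ty": 0,"tz": -14,"rx": 0,"ry": 0,"rz": 0},
    {"tx": 0,"ty": 0,"tz": 0,"rx": 0,"ry": 0,"rz": 0},
  ],
)

```text
time: 3.3
tool_pos: [522.0, -161.3, 30.5]
tcp_rot: [-3.12, -0.014, 3.141]
contact_force: [-0.2, -0.3, 0.2]
grip_width: 91.8
finger_force: 0.0
```

```bash
python3 log.py; python3 -c "
from h import *
cv2.imwrite('pics/s1.png',bot.capture('side')[:,:,::-1])"
```

```text
3.3 [[-0.424, 0.575, 1.668, -0.032, 0.902, -1.975], [522.006, -161.328, 30.537], [-3.12, -0.014, 3.141], [-0.157, -0.315, 0.25]] 91.8282774397075 0.0
```

View pics/s1.png

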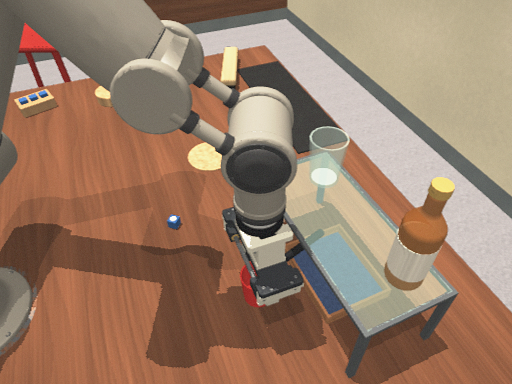

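The side picture shows the gripper straddling the cup at (255,285), with the body clear of the glass. I'll close now.

Emit:
carry_out(
  plan=[
    {"tx": 0,"ty": 0,"tz": 0,"rx": 0.02,"ry": -0.014,"rz": 0},
    {"tx": 0,"ty": 0,"tz": 0,"rx": 0,"ry": 0,"rz": 0},
    {"tx": 0,"ty": 0,"tz": 0,"rx": 0,"ry": 0,"rz": 0},
    {"tx": 0,"ty": 0,"tz": 0,"rx": 0,"ry": 0,"rz": 0},
    {"tx": 0,"ty": 0,"tz": 0,"rx": 0,"ry": 0,"rz": 0},
    {"tx": 0,"ty": 0,"tz": 0,"rx": 0,"ry": 0,"rz": 0},
  ],
  gripper=1,
)

```text
time: 3.95
tool_pos: [522.5, -160.9, 31.9]
tcp_rot: [-3.139, 0.002, -3.141]
contact_force: [-0.7, 1.8, 6.7]
grip_width: 63.7
finger_force: 30.0
```

```bash
python3 log.py
```

```text
3.95 [[-0.438, 0.569, 1.676, -0.001, 0.894, -2.009], [522.478, -160.853, 31.893], [-3.139, 0.002, -3.141], [-0.651, 1.781, 6.67]] 63.69147879487143 29.975490524302586
```

Emit:
carry_out(
  plan=[
    {"tx": 0,"ty": 0,"tz": 8,"rx": 0,"ry": 0,"rz": 0},
    {"tx": 0,"ty": 0,"tz": 10,"rx": 0,"ry": 0,"rz": 0},
    {"tx": -10,"ty": 0,"tz": 7,"rx": 0,"ry": 0,"rz": 0},
    {"tx": -20,"ty": 0,"tz": 0,"rx": 0,"ry": 0,"rz": 0},
    {"tx": -20,"ty": 0,"tz": 0,"rx": 0,"ry": 0,"rz": 0},
    {"tx": -20,"ty": 0,"tz": 0,"rx": 0,"ry": 0,"rz": 0},
    {"tx": -20,"ty": 0,"tz": 0,"rx": 0,"ry": 0,"rz": 0},
    {"tx": -20,"ty": 0,"tz": 0,"rx": 0,"ry": 0,"rz": 0},
    {"tx": -12,"ty": 0,"tz": 0,"rx": 0,"ry": 0,"rz": 0},
    {"tx": 0,"ty": 0,"tz": 20,"rx": 0,"ry": 0,"rz": 0},
    {"tx": 0,"ty": 0,"tz": 25,"rx": 0,"ry": 0,"rz": 0},
    {"tx": 0,"ty": 0,"tz": 20,"rx": 0,"ry": 0,"rz": 0},
  ],
)

```text
time: 5.15
tool_pos: [399.9, -161.1, 122.6]
tcp_rot: [-3.139, 0.002, 3.141]
contact_force: [-0.3, -0.4, -2.0]
grip_width: 63.3
finger_force: 30.0
```

```bash
python3 log.py; python3 -c "
from h import *
cv2.imwrite('pics/s2.png',bot.capture('side')[:,:,::-1])"
```

```text
5.15 [[-0.561, 0.259, 1.886, -0.001, 0.993, -2.131], [399.918, -161.139, 122.626], [-3.139, 0.002, 3.141], [-0.328, -0.389, -2.009]] 63.33303463223046 29.97708176057131
```

View pics/s2.png

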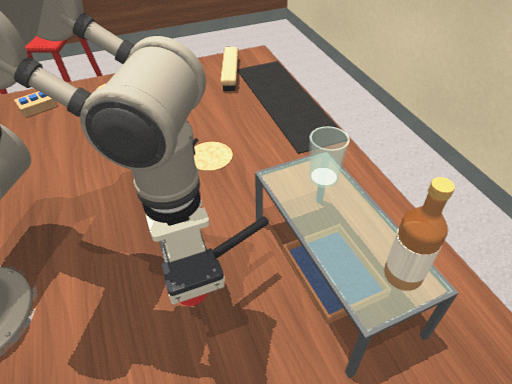

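Cup held upright, handle clear of the glass, tip at (268,222). Now to the coaster while turning.

Emit:
carry_out(
  plan=[
    {"tx": 0,"ty": 15,"tz": 0,"rx": 0,"ry": 0,"rz": -0.1},
    {"tx": 0,"ty": 25,"tz": 0,"rx": 0,"ry": 0,"rz": -0.135},
    {"tx": 0,"ty": 25,"tz": 0,"rx": 0,"ry": 0,"rz": -0.135},
    {"tx": 0,"ty": 25,"tz": 0,"rx": 0,"ry": 0,"rz": -0.135},
    {"tx": 0,"ty": 25,"tz": 0,"rx": 0,"ry": 0,"rz": -0.135},
    {"tx": 0,"ty": 25,"tz": 0,"rx": 0,"ry": 0,"rz": -0.135},
    {"tx": 0,"ty": 25,"tz": 0,"rx": 0,"ry": 0,"rz": -0.135},
    {"tx": 0,"ty": 25,"tz": 0,"rx": 0,"ry": 0,"rz": -0.135},
    {"tx": 0,"ty": 25,"tz": 0,"rx": 0,"ry": 0,"rz": -0.135},
    {"tx": 0,"ty": 25,"tz": 0,"rx": 0,"ry": 0,"rz": -0.135},
    {"tx": 0,"ty": 25,"tz": 0,"rx": 0,"ry": 0,"rz": -0.135},
    {"tx": 0,"ty": 25,"tz": 0,"rx": 0,"ry": 0,"rz": -0.135},
  ],
)

```text
time: 6.4
tool_pos: [399.6, 130.0, 120.8]
tcp_rot: [-3.14, 0.002, 1.551]
contact_force: [-0.2, -0.9, -2.5]
grip_width: 63.6
finger_force: 30.0
```

```bash
python3 log.py
```

```text
6.4 [[0.133, 0.246, 1.91, -0.002, 0.987, 0.153], [399.647, 130.014, 120.832], [-3.14, 0.002, 1.551], [-0.197, -0.851, -2.546]] 63.59968444170658 29.96728476966382
```

Emit:
carry_out(
  plan=[
    {"tx": 12,"ty": 14,"tz": 0,"rx": 0,"ry": 0,"rz": -0.135},
    {"tx": 13,"ty": 14,"tz": 0,"rx": 0,"ry": 0,"rz": -0.135},
    {"tx": 13,"ty": 14,"tz": 0,"rx": 0,"ry": 0,"rz": -0.135},
    {"tx": 13,"ty": 14,"tz": 0,"rx": 0,"ry": 0,"rz": -0.135},
    {"tx": 13,"ty": 14,"tz": 0,"rx": 0,"ry": 0,"rz": -0.135},
    {"tx": 13,"ty": 14,"tz": 0,"rx": 0,"ry": 0,"rz": -0.135},
    {"tx": 13,"ty": 14,"tz": 0,"rx": 0,"ry": 0,"rz": -0.135},
    {"tx": 13,"ty": 14,"tz": 0,"rx": 0,"ry": 0,"rz": -0.135},
    {"tx": 13,"ty": 14,"tz": 0,"rx": 0,"ry": 0,"rz": -0.135},
    {"tx": 13,"ty": 14,"tz": 0,"rx": 0,"ry": 0,"rz": -0.135},
    {"tx": 13,"ty": 0,"tz": 0,"rx": 0,"ry": 0,"rz": -0.135},
    {"tx": 11,"ty": 0,"tz": 0,"rx": 0,"ry": 0,"rz": -0.13},
  ],
)

```text
time: 7.6
tool_pos: [553.2, 269.4, 120.2]
tcp_rot: [-3.14, 0.002, -0.063]
contact_force: [0.1, -0.0, -3.0]
grip_width: 63.4
finger_force: 30.0
```

```bash
python3 log.py; python3 -c "
from h import *
cv2.imwrite('pics/s3.png',bot.capture('side')[:,:,::-1])"
```

```text
7.6 [[0.327, 0.575, 1.373, 0.002, 1.195, 1.961], [553.247, 269.374, 120.185], [-3.14, 0.002, -0.063], [0.054, -0.011, -2.968]] 63.42871014222637 29.968830304969742
```

Emit:
carry_out(
  plan=[
    {"tx": 0,"ty": 5,"tz": -20,"rx": 0,"ry": 0,"rz": 0},
    {"tx": 0,"ty": 4,"tz": -25,"rx": 0,"ry": 0,"rz": 0},
    {"tx": 0,"ty": 0,"tz": -20,"rx": 0,"ry": 0,"rz": 0},
    {"tx": 0,"ty": 0,"tz": -10,"rx": 0,"ry": 0,"rz": 0},
    {"tx": 0,"ty": 0,"tz": -4,"rx": 0,"ry": 0,"rz": 0},
    {"tx": 0,"ty": 0,"tz": -2,"rx": 0,"ry": 0,"rz": 0},
    {"tx": 0,"ty": 0,"tz": 0,"rx": 0,"ry": 0,"rz": 0},
    {"tx": 0,"ty": 0,"tz": 0,"rx": 0,"ry": 0,"rz": 0},
  ],
)

```text
time: 8.45
tool_pos: [553.6, 278.2, 41.2]
tcp_rot: [-3.139, -0.0, -0.058]
contact_force: [0.7, 0.5, -1.1]
grip_width: 63.5
finger_force: 30.0
```

```bash
python3 log.py; python3 -c "
from h import *
cv2.imwrite('pics/s4.png',bot.capture('side')[:,:,::-1])"
```

```text
8.45 [[0.341, 0.666, 1.445, 0.002, 1.029, 1.969], [553.612, 278.243, 41.162], [-3.139, -0.0, -0.058], [0.723, 0.518, -1.135]] 63.51206379216565 29.976857175443
```

View pics/s4.png

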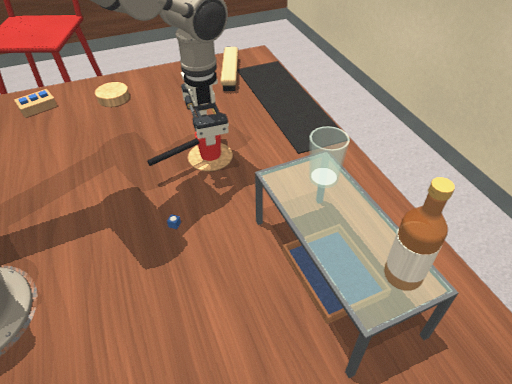

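The cup hovers just over the coaster at (210,155), handle pointing back to (152,161).

Emit:
carry_out(
  plan=[
    {"tx": 0,"ty": 0,"tz": -1.5,"rx": 0,"ry": 0,"rz": 0},
    {"tx": 0,"ty": 0,"tz": -1.5,"rx": 0,"ry": 0,"rz": 0},
    {"tx": 0,"ty": 0,"tz": -1,"rx": 0,"ry": 0,"rz": 0},
    {"tx": 0,"ty": 0,"tz": 0,"rx": 0,"ry": 0,"rz": 0},
  ],
)

```text
time: 8.9
tool_pos: [553.0, 278.1, 36.1]
tcp_rot: [-3.14, 0.002, -0.058]
contact_force: [-0.2, -0.9, -1.8]
grip_width: 63.4
finger_force: 30.0
```

Emit:
carry_out(
  plan=[
    {"tx": 0,"ty": 0,"tz": -1,"rx": 0,"ry": 0,"rz": 0},
    {"tx": 0,"ty": 0,"tz": -0.5,"rx": 0,"ry": 0,"rz": 0},
    {"tx": 0,"ty": 0,"tz": 0,"rx": 0,"ry": 0,"rz": 0},
  ],
)

```text
time: 9.2
tool_pos: [553.8, 278.0, 35.9]
tcp_rot: [-3.14, -0.0, -0.059]
contact_force: [-0.8, -2.1, 5.3]
grip_width: 63.2
finger_force: 30.0
```

Contact. I'll release and rise.

Emit:
carry_out(
  plan=[
    {"tx": 0,"ty": 0,"tz": 0,"rx": 0,"ry": 0,"rz": 0},
    {"tx": 0,"ty": 0,"tz": 0,"rx": 0,"ry": 0,"rz": 0},
    {"tx": 0,"ty": 0,"tz": 0,"rx": 0,"ry": 0,"rz": 0},
    {"tx": 0,"ty": 0,"tz": 0,"rx": 0,"ry": 0,"rz": 0},
    {"tx": 0,"ty": 0,"tz": 0,"rx": 0,"ry": 0,"rz": 0},
    {"tx": 0,"ty": 0,"tz": 10,"rx": 0,"ry": 0,"rz": 0},
    {"tx": 0,"ty": 0,"tz": 20,"rx": 0,"ry": 0,"rz": 0},
    {"tx": 0,"ty": 0,"tz": 30,"rx": 0,"ry": 0,"rz": 0},
    {"tx": 0,"ty": 0,"tz": 40,"rx": 0,"ry": 0,"rz": 0},
    {"tx": -30,"ty": 0,"tz": 40,"rx": 0,"ry": 0,"rz": 0},
    {"tx": -40,"ty": 0,"tz": 0,"rx": 0,"ry": 0,"rz": 0},
    {"tx": -40,"ty": 0,"tz": 0,"rx": 0,"ry": 0,"rz": 0},
  ],
  gripper=0,
)

```text
time: 10.4
tool_pos: [442.6, 278.3, 176.7]
tcp_rot: [-3.138, -0.002, -0.059]
contact_force: [-0.8, 0.6, -0.0]
grip_width: 91.8
finger_force: 0.0
```

```bash
python3 log.py; python3 -c "
from h import *
s=bot.capture('side');cv2.imwrite('pics/s5.png',s[:,:,::-1]);t=bot.capture('top');cv2.imwrite('pics/t5.png',t[:,:,::-1])
a=cv2.resize(s[90:240,110:290],(396,330),interpolation=cv2.INTER_CUBIC);b=cv2.resize(t[150:330,90:270],(330,330),interpolation=cv2.INTER_CUBIC)
cv2.imwrite('pics/c5.png',np.hstack([a,b])[:,:,::-1])
from kin import fit
p,e=fit();print(p.round(1),abs(e).max())"
```

```text
10.4 [[0.413, 0.356, 1.572, 0.002, 1.21, 2.042], [442.612, 278.256, 176.733], [-3.138, -0.002, -0.059], [-0.847, 0.607, -0.02]] 91.83455873303264 0.0
[-2.000e-01  7.640e+01  2.225e+02  5.059e+02 -0.000e+00  3.796e+02
  4.580e+01 -0.000e+00  3.443e+02] 0.10708142052078529
```

View pics/c5.png

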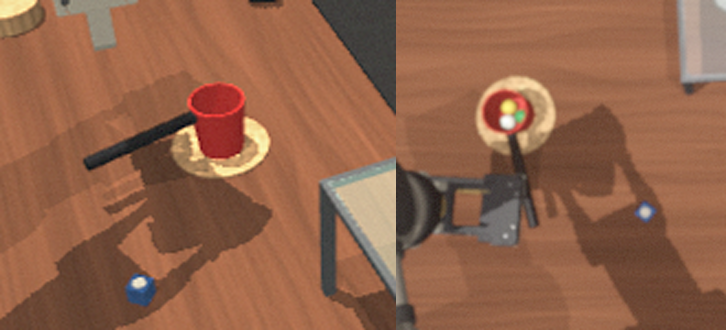

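The side view (left) shows the cup upright on the coaster, rim at (217,99), handle end (90,163). The top view (right) shows all three balls still inside and handle end (136,224). The kinematic fit is within 0.1 mm, so I'll use it to choose the handle grasp.

```bash
cat > pl.py <<'E'
from h import *
from kin import *
p,_=fit();P=[*p,1,1]
lo=np.array([-2.53,-.77,.04,-1,.28,-3.11]);hi=np.array([2.53,2.02,2.7,4.14,2.66,3.11])
def ik(x,R,q):
    def f(q): X,r=fk(q,P);return np.r_[(X-x)/100,(r.inv()*R).as_rotvec()]
    r=least_squares(f,np.clip(q,lo+1e-3,hi-1e-3),bounds=(lo,hi));return r.x,np.linalg.norm(r.fun)
def pose(G,psi,beta,lam,flip=1):
    "G grasp point on handle, psi: direction cup->handle end, beta forward pitch, lam lean"
    f=-np.array([np.cos(psi),np.sin(psi),0]);s=np.cross([0,0,1],f)
    a=np.sin(beta)*f+np.cos(beta)*(np.cos(lam)*np.array([0,0,-1.])+np.sin(lam)*s)
    y=np.cross(f,a);y*=flip/np.linalg.norm(y);R=Ro.from_matrix(np.c_[np.cross(y,a),y,a])
    return G+18.8*a,R
E
cat > go.py <<'E'
from pl import *
print("end",ray("side",(150.9,164.1),64),ray("top",(164.2,272.2),64),"rim",ray("side",(110+217/2.2,135),74))
C0=np.array([556,278,64.]);E=(ray("side",(150.9,164.1),64)+ray("top",(164.2,272.2),64))/2
psi0=np.arctan2(*(E-C0)[1::-1]);print("psi0",psi0)
psi1=np.pi+.048-2*np.pi;u=lambda s:np.array([np.cos(s),np.sin(s),0])
T=np.array([681,-170,0]);f=-u(psi1);sd=np.cross([0,0,1],f)
g=105;qs=np.array(obs()[-1][0]);res=[]
for beta in(0,.3,.5,.7):
 for lam1 in np.arange(-1.4,1.5,.2):
  for sg in(1,-1):
   for flip in(1,-1):
    lam2=lam1+sg*1.9
    if abs(lam2)>1.5: continue
    q=qs;ok=0;zmin=999;L=[]
    ins=T-20*f-sg*(-1)*0*sd
    W=[(C0+g*u(psi0),psi0,lam1),(C0+[0,0,80]+g*u(psi0),psi0,lam1),(np.r_[(ins-130*f)[:2],100]+g*u(psi1),psi1,lam1)]
    W+=[(np.r_[ins[:2],h]+g*u(psi1),psi1,lam1+sg*r) for h,r in((100,0),(95,.5),(90,1.),(85,1.5),(85,1.9))]
    for G,ps,l in W:
        x,R=pose(G,ps,beta,l,flip);q,e=ik(x,R,q);ok=max(ok,e)
        M=R.as_matrix();L.append(q)
        zmin=min(zmin,min((G-b*M[:,2]+sx*37.5*M[:,0]+sy*95*M[:,1])[2] for b in(47,140) for sx in(-1,1) for sy in(-1,1)))
        wz=(x-344.3*M[:,2])[2];zmin=min(zmin,wz-80)
        if ok>.02: break
    else: res.append((zmin,beta,lam1,sg,flip,np.abs(np.diff(L,axis=0)).max(),np.min([np.array(L)-lo,hi-np.array(L)])))
for r in sorted(res,key=lambda r:-r[0])[:14]: print(np.round(r,2))
E
python3 go.py
```

```text
end [399.47044181 230.93945986  64.        ] [395.6462861  233.36507864  64.        ] rim [559.03704977 276.06107944  74.        ]
psi0 -2.859919516959413
[ 6.03  0.   -0.6   1.   -1.    0.86  0.1 ]
[ 4.06  0.7   0.8  -1.   -1.    1.5   0.02]
[-3.38  0.7   0.6  -1.   -1.    1.67  0.05]
[-6.44  0.   -0.4   1.   -1.    0.9   0.43]
[-7.37  0.3  -0.4   1.   -1.    1.07  0.  ]
[-7.51  0.    1.2  -1.   -1.    0.73  0.09]
[-9.57  0.7   1.   -1.   -1.    1.78  0.16]
[-2.027e+01  7.000e-01  1.200e+00 -1.000e+00 -1.000e+00  1.350e+00
  2.000e-02]
[-21.63   0.     1.4   -1.    -1.     0.72   0.35]
[-23.87   0.3    1.4   -1.    -1.     1.1    0.03]
[-27.61   0.7    1.4   -1.    -1.     1.51   0.08]
```

```bash
sed -e 's/(0,.3,.5,.7)/(0,.2,.4,.6,.8)/' -e 's/np.arange(-1.4,1.5,.2)/np.arange(-1.2,1.3,.1)/' -e 's/sg\*1.9/sg*1.75/' -e 's/((100,0).*(85,1.9))/((105,0),(103,.5),(100,1.),(96,1.4),(96,1.75))/' -e 's/^g=105/g=110/' -e 's/\[:14\]/[:16]/' go.py > go2.py
sed -i 's/    else: res/    else:\n      if np.min([np.array(L)-lo,hi-np.array(L)])>.06: res/' go2.py; python3 go2.py
```

```text
end [399.47044181 230.93945986  64.        ] [395.6462861  233.36507864  64.        ] rim [559.03704977 276.06107944  74.        ]
psi0 -2.859919516959413
[28.49  0.   -0.6   1.   -1.    0.87  0.1 ]
[20.67  0.   -0.5   1.   -1.    0.89  0.25]
[13.6   0.   -0.4   1.   -1.    0.91  0.42]
[11.76  0.2  -0.4   1.   -1.    1.01  0.16]
[11.67  0.8   0.6  -1.    1.    1.28  0.12]
[11.67  0.8   0.6  -1.   -1.    1.28  0.2 ]
[ 7.69  0.8   0.5  -1.    1.    1.34  0.19]
[ 7.69  0.8   0.5  -1.   -1.    1.34  0.2 ]
[ 7.36  0.   -0.3   1.   -1.    0.92  0.47]
[ 7.27  0.8   0.7  -1.   -1.    1.14  0.18]
[ 6.35  0.2  -0.3   1.   -1.    1.03  0.18]
[ 4.59  0.8   0.4  -1.    1.    1.3   0.21]
[ 4.59  0.8   0.4  -1.   -1.    1.3   0.21]
[ 2.4   0.8   0.3  -1.    1.    1.34  0.13]
[ 2.4   0.8   0.3  -1.   -1.    1.34  0.13]
[ 0.65  0.    1.1  -1.   -1.    0.74  0.16]
```

```bash
cat > rows.py <<'E'
from pl import *
u=lambda s:np.array([np.cos(s),np.sin(s),0])
def cur():
    o=bot.get_obs();return np.array(o["tool_pos"]),Ro.from_euler('xyz',o["tcp_rot"]),o["joint_positions"]
def interp(A,B,n):
    w=(B[1]*A[1].inv()).as_rotvec();return [(A[0]+(B[0]-A[0])*k/n,Ro.from_rotvec(w*k/n)*A[1]) for k in range(1,n+1)]
def rows(path):
    "path: list of (x,R); prints rounded rows and a joint/limit check"
    x,R,q=cur();mj=0;me=0;mar=9
    for X,Rn in path:
        t=(X-x).round(1);w=(Rn*R.inv()).as_rotvec().round(3);x=x+t;R=Ro.from_rotvec(w)*R
        qn,e=ik(x,R,q);mj=max(mj,np.abs((qn-q)/[2.57,2.57,3.14,3.14,3.14,3.14]).max()*10);me=max(me,e);q=qn;mar=min(mar,(q-lo).min(),(hi-q).min())
        print('{"tx": %g, "ty": %g, "tz": %g, "rx": %g, "ry": %g, "rz": %g},'%(*t,*w))
    print("speed frac",mj,"ik err",me,"margin",mar,"end",x.round(1),q.round(2))
E
python3 - <<'E'
from rows import *
psi0=-2.86;C=np.array([557,277,64.]);G=C+115*u(psi0)
x,R=pose(G,psi0,0,-.55,-1);a=R.as_matrix()[:,2]
c=cur();pre=(x-80*a,R);n=int(np.ceil((R*c[1].inv()).magnitude()/.14));print(n,G,x,a)
rows(interp(c[:2],pre,n)+interp(pre,(x,R),4))
E
```

```text
5 [446.52938071 245.04311853  64.        ] [449.26003229 235.60362515  47.97253899] [ 0.14524742 -0.50210071 -0.85252452]
{"tx": -0.1, "ty": -0.4, "tz": -11.9, "rx": -0.11, "ry": -0.013, "rz": 0.066},
{"tx": -0.1, "ty": -0.5, "tz": -11.9, "rx": -0.11, "ry": -0.013, "rz": 0.066},
{"tx": -0.2, "ty": -0.4, "tz": -11.9, "rx": -0.11, "ry": -0.014, "rz": 0.066},
{"tx": -0.1, "ty": -0.4, "tz": -11.9, "rx": -0.11, "ry": -0.013, "rz": 0.066},
{"tx": -0.1, "ty": -0.5, "tz": -11.9, "rx": -0.11, "ry": -0.013, "rz": 0.066},
{"tx": 2.9, "ty": -10, "tz": -17, "rx": 0, "ry": 0, "rz": 0},
{"tx": 2.9, "ty": -10.1, "tz": -17.1, "rx": 0, "ry": 0, "rz": 0},
{"tx": 2.9, "ty": -10, "tz": -17, "rx": 0, "ry": 0, "rz": 0},
{"tx": 2.9, "ty": -10.1, "tz": -17.1, "rx": 0, "ry": 0, "rz": 0},
speed frac 0.35323361661606095 ik err 1.9796908071765707e-10 margin 0.4395171971057603 end [449.3 235.6  48. ] [ 0.66  0.66  1.63 -0.56  1.15  2.26]
```

Emit:
carry_out(
  plan=[
    {"tx": 0,"ty": -0.5,"tz": -12,"rx": -0.11,"ry": -0.013,"rz": 0.066},
    {"tx": 0,"ty": -0.5,"tz": -12,"rx": -0.11,"ry": -0.013,"rz": 0.066},
    {"tx": 0,"ty": -0.5,"tz": -12,"rx": -0.11,"ry": -0.014,"rz": 0.066},
    {"tx": 0,"ty": -0.5,"tz": -12,"rx": -0.11,"ry": -0.013,"rz": 0.066},
    {"tx": 0,"ty": -0.5,"tz": -12,"rx": -0.11,"ry": -0.013,"rz": 0.066},
    {"tx": 0,"ty": 0,"tz": 0,"rx": 0,"ry": 0,"rz": 0},
  ],
  gripper=0,
)

```text
time: 11.1
tool_pos: [441.4, 276.8, 111.8]
tcp_rot: [2.588, 0.002, 0.285]
contact_force: [0.1, 0.3, 0.7]
grip_width: 91.8
finger_force: 0.0
```

```bash
python3 log.py; python3 - <<'E'
from rows import *
psi0=-2.86;C=np.array([557,277,64.]);G=C+115*u(psi0)
x,R=pose(G,psi0,0,-.55,-1)
rows(interp(cur()[:2],(x,R),6))
cv2.imwrite('pics/s6.png',bot.capture('side')[:,:,::-1]); cv2.imwrite('pics/t6.png',bot.capture('top')[:,:,::-1])
E
```

```text
11.1 [[0.728, 0.608, 1.498, -0.51, 1.329, 2.212], [441.353, 276.85, 111.822], [2.588, 0.002, 0.285], [0.068, 0.297, 0.674]] 91.76604183272624 0.0
{"tx": 1.3, "ty": -6.9, "tz": -10.6, "rx": 0.001, "ry": -0, "rz": -0.001},
{"tx": 1.3, "ty": -6.8, "tz": -10.7, "rx": 0, "ry": -0, "rz": -0},
{"tx": 1.4, "ty": -6.9, "tz": -10.6, "rx": 0.001, "ry": -0.001, "rz": -0.001},
{"tx": 1.3, "ty": -6.9, "tz": -10.7, "rx": 0, "ry": 0, "rz": -0},
{"tx": 1.3, "ty": -6.9, "tz": -10.6, "rx": 0.001, "ry": 0, "rz": -0.001},
{"tx": 1.3, "ty": -6.8, "tz": -10.6, "rx": 0.001, "ry": -0, "rz": -0},
speed frac 0.09725258944787894 ik err 3.872501837238302e-15 margin 0.4399245418719695 end [449.3 235.6  48. ] [ 0.66  0.65  1.63 -0.56  1.15  2.26]
```

Emit:
carry_out(
  plan=[
    {"tx": 1.3,"ty": -6.9,"tz": -10.6,"rx": 0,"ry": 0,"rz": 0},
    {"tx": 1.3,"ty": -6.9,"tz": -10.6,"rx": 0,"ry": 0,"rz": 0},
    {"tx": 1.3,"ty": -6.9,"tz": -10.6,"rx": 0,"ry": 0,"rz": 0},
    {"tx": 1.3,"ty": -6.9,"tz": -10.6,"rx": 0,"ry": 0,"rz": 0},
    {"tx": 1.3,"ty": -6.9,"tz": -10.6,"rx": 0,"ry": 0,"rz": 0},
    {"tx": 1.3,"ty": -6.8,"tz": -10.6,"rx": 0,"ry": 0,"rz": 0},
    {"tx": 0,"ty": 0,"tz": 0,"rx": 0,"ry": 0,"rz": 0},
  ],
)

```text
time: 11.9
tool_pos: [450.1, 232.7, 49.5]
tcp_rot: [2.591, -0.0, 0.279]
contact_force: [-0.4, 0.7, 0.5]
grip_width: 91.5
finger_force: 0.0
```

```bash
python3 log.py; python3 - <<'E'
from rows import *
s=bot.capture('side');t=bot.capture('top')
a=cv2.resize(s[70:220,100:280],(396,330),interpolation=cv2.INTER_CUBIC);b=cv2.resize(t[150:330,90:270],(330,330),interpolation=cv2.INTER_CUBIC)
cv2.imwrite('pics/c6.png',np.hstack([a,b])[:,:,::-1])
E
```

```text
11.9 [[0.658, 0.652, 1.628, -0.562, 1.151, 2.259], [450.065, 232.68, 49.491], [2.591, -0.0, 0.279], [-0.355, 0.746, 0.485]] 91.48665012222332 0.0
```

View pics/c6.png

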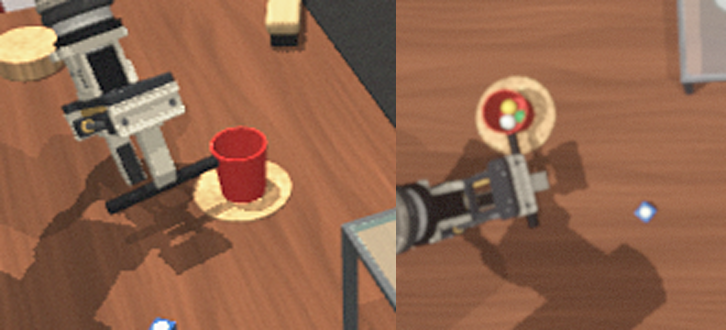

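Both views show the handle between the open fingers, at (150,185) on the left, with the cup still upright on the coaster. I'll correct 3 mm and close.

Emit:
carry_out(
  plan=[
    {"tx": -0.8,"ty": 2.9,"tz": -1.5,"rx": 0,"ry": 0,"rz": 0},
    {"tx": 0,"ty": 0,"tz": 0,"rx": 0,"ry": 0,"rz": 0},
  ],
)

```text
time: 12.2
tool_pos: [450.2, 238.1, 49.8]
tcp_rot: [2.592, -0.004, 0.281]
contact_force: [-0.1, -0.1, 0.7]
grip_width: 91.7
finger_force: 0.0
```

Emit:
carry_out(
  plan=[
    {"tx": 0,"ty": 0,"tz": 0,"rx": 0,"ry": 0,"rz": 0},
    {"tx": 0,"ty": 0,"tz": 0,"rx": 0,"ry": 0,"rz": 0},
    {"tx": 0,"ty": 0,"tz": 0,"rx": 0,"ry": 0,"rz": 0},
    {"tx": 0,"ty": 0,"tz": 0,"rx": 0,"ry": 0,"rz": 0},
    {"tx": 0,"ty": 0,"tz": 0,"rx": 0,"ry": 0,"rz": 0},
    {"tx": 0,"ty": 0,"tz": 0,"rx": 0,"ry": 0,"rz": 0},
    {"tx": 0,"ty": 0,"tz": 0,"rx": 0,"ry": 0,"rz": 0},
    {"tx": 0,"ty": 0,"tz": 0,"rx": 0,"ry": 0,"rz": 0},
  ],
  gripper=1,
)

```text
time: 13.0
tool_pos: [450.0, 237.2, 49.6]
tcp_rot: [2.592, -0.003, 0.281]
contact_force: [-1.5, 0.2, -0.9]
grip_width: 32.5
finger_force: 0.0
```

```bash
python3 log.py
```

```text
13.0 [[0.664, 0.654, 1.622, -0.56, 1.153, 2.262], [450.017, 237.179, 49.558], [2.592, -0.003, 0.281], [-1.466, 0.235, -0.852]] 32.5352155975634 0.0
```

Emit:
carry_out(
  plan=[
    {"tx": 0,"ty": 0,"tz": 0,"rx": 0,"ry": 0,"rz": 0},
    {"tx": 0,"ty": 0,"tz": 0,"rx": 0,"ry": 0,"rz": 0},
    {"tx": 0,"ty": 0,"tz": 0,"rx": 0,"ry": 0,"rz": 0},
    {"tx": 0,"ty": 0,"tz": 0,"rx": 0,"ry": 0,"rz": 0},
  ],
)

```text
time: 13.4
tool_pos: [450.0, 237.2, 49.6]
tcp_rot: [2.592, -0.003, 0.281]
contact_force: [0.1, -0.2, -0.9]
grip_width: 2.2
finger_force: 0.0
```

```bash
python3 log.py
```

```text
13.4 [[0.664, 0.654, 1.622, -0.56, 1.153, 2.262], [450.007, 237.188, 49.567], [2.592, -0.003, 0.281], [0.075, -0.236, -0.895]] 2.1516447669400476 0.0
```

The gripper shut on nothing. Before using the last view I'll compare projections with what c6 showed.

```bash
python3 - <<'E'
from rows import *
x=np.array([450.07,232.68,49.49]);R=Ro.from_euler('xyz',[2.591,0,.279]).as_matrix()
def S(X): u=proj("side",X);return ((u-[100,70])*2.2).round()
def T(X): u=proj("top",X);return ((u-[90,150])*1.8333+[396,0]).round()
for n,X in dict(tcp=x,grip=x-18.8*R[:,2],padP=x+46*R[:,1],padM=x-46*R[:,1],bodyP=x-66*R[:,2]+95*R[:,1],bodyM=x-66*R[:,2]-95*R[:,1],bodyxp=x-66*R[:,2]+37*R[:,0],bodyxm=x-66*R[:,2]-37*R[:,0],hend=[397.6,232,64],hroot=[525,268,64],rim=[557,277,74]).items(): print(n,np.round(X),S(X),T(X))
# where are the red cup rim & black handle now
s=bot.capture("side");t=bot.capture("top")
cv2.imwrite("pics/s7.png",s[:,:,::-1]);cv2.imwrite("pics/t7.png",t[:,:,::-1])
for n,im,b in(("top",t,(120,185,185,240)),("side",s,(170,110,245,180))):
    c=blob(mask(im,(0,150,60),(8,255,255))|mask(im,(172,150,60),(180,255,255)),b);print(n,cv2.boundingRect(c))
for n,f,b in(("top",'t5',(120,185,185,240)),("side",'s5',(170,110,245,180))):
    im=cv2.imread(f"pics/{f}.png")[:,:,::-1].copy();c=blob(mask(im,(0,150,60),(8,255,255))|mask(im,(172,150,60),(180,255,255)),b);print(f,cv2.boundingRect(c))
E
```

```text
tcp [450. 233.  49.] [159. 205.] [536. 185.]
grip [447. 242.  66.] [153. 189.] [527. 187.]
padP [461. 195.  74.] [173. 207.] [559. 177.]
padM [439. 270.  25.] [146. 203.] [515. 192.]
bodyP [463. 188. 155.] [165. 149.] [550. 176.]
bodyM [418. 344.  56.] [111. 150.] [457. 208.]
bodyxp [476. 276. 106.] [165. 137.] [494. 167.]
bodyxm [405. 256. 106.] [105. 163.] [507. 220.]
hend [398. 232.  64.] [110. 207.] [533. 223.]
hroot [525 268  64] [214. 161.] [511. 132.]
rim [557 277  74] [237. 143.] [503. 110.]
top (137, 199, 28, 24)
side (195, 127, 27, 35)
t5 (137, 199, 28, 24)
s5 (195, 127, 27, 35)
```

```bash
python3 - <<'E'
from rows import *
s=cv2.imread("pics/s7.png");t=cv2.imread("pics/t7.png")
a=cv2.resize(s[90:190,120:220],(400,400),interpolation=cv2.INTER_CUBIC);b=cv2.resize(t[190:290,115:215],(400,400),interpolation=cv2.INTER_CUBIC)
cv2.imwrite('pics/c7.png',np.hstack([a,b]))
x,R,q=cur();M=R.as_matrix()
for n,X in dict(tcp=x,grip=x-18.8*M[:,2]).items(): print(n,X.round(),((proj("side",X)-[120,90])*4).round(),((proj("top",X)-[115,190])*4+[400,0]).round())
E
```

```text
tcp [450. 237.  50.] [207. 288.] [599. 243.]
grip [447. 247.  66.] [195. 260.] [578. 248.]
```

View pics/c7.png

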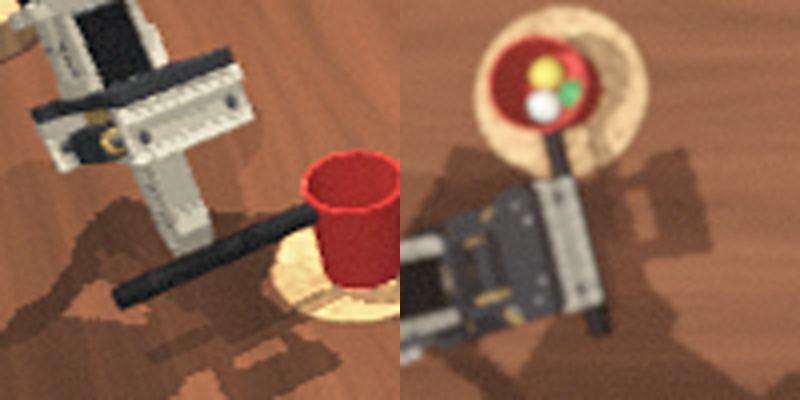

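```bash
python3 - <<'E'
from rows import *
for dz in(47,66,86): print(dz,"s2 -y face bottom corners",[proj("side",[x,-161-y,122.6+dz]).round() for x in(362,437) for y in(65,80,95)])
print("s2 cup rim centre if foot at tcp-32",proj("side",[398,-161,122.6-32+70]).round())
s=cv2.imread("pics/s2.png");print(s[270:312:3,200].tolist())
E
```

```text
47 s2 -y face bottom corners [array([172., 309.]), array([174., 318.]), array([177., 327.]), array([221., 292.]), array([224., 300.]), array([228., 309.])]
66 s2 -y face bottom corners [array([169., 302.]), array([172., 311.]), array([174., 321.]), array([220., 285.]), array([223., 293.]), array([227., 302.])]
86 s2 -y face bottom corners [array([167., 295.]), array([170., 304.]), array([172., 313.]), array([219., 277.]), array([222., 286.]), array([226., 295.])]
s2 cup rim centre if foot at tcp-32 [186. 269.]
[[61, 63, 60], [63, 58, 58], [62, 56, 58], [56, 59, 56], [56, 56, 54], [42, 38, 39], [144, 163, 169], [134, 150, 156], [141, 160, 160], [37, 41, 143], [38, 42, 144], [48, 64, 95], [48, 66, 96], [47, 62, 93]]
```

```bash
python3 - <<'E'
from rows import *
def tri(us,ut):
    A=[];b=[]
    for n,uv in(("side",us),("top",ut)):
        m=bot.camera_model(n);Pm=m["camera_matrix"]@np.c_[m["R"],m["t"]]
        for k in(0,1): r=uv[k]*Pm[2]-Pm[k];A.append(r[:3]/np.linalg.norm(r[:3]));b.append(-r[3]/np.linalg.norm(r[:3]))
    X,res,_,_=np.linalg.lstsq(np.array(A),np.array(b),rcond=None);return X,res
cs=lambda x,y:(120+x/4,90+y/4); ct=lambda x,y:(115+(x-400)/4,190+y/4)
x,R,q=cur();M=R.as_matrix()
# corners of the -y face: bottom-left, bottom-right (side) ; in top: right edge bottom (robot side) / top (cup side)
for n,a,b in(("bottom robot side",cs(125,163),ct(605,300)),("bottom cup side",cs(255,122),ct(575,182)),("top robot side",cs(112,100),ct(567,308)),("top cup side",cs(232,60),ct(537,187))):
    X,r=tri(a,b);print(n,X.round(1),r.round(1),"tool frame",(M.T@(X-x)).round(1))
E
```

```text
bottom robot side [418.9 198.5 179.9] [9.2] tool frame [-40.2  92.5 -96.3]
bottom cup side [490.4 218.9 173.7] [12.6] tool frame [ 34.2  89.3 -90.7]
top robot side [418.7 210.5 212.7] [0.1] tool frame [ -37.    99.8 -130.3]
top cup side [486.2 230.2 208.8] [4.6] tool frame [  33.4   97.4 -127. ]
```

Side panel: the closed fingers end at about (190,252) just above/behind the handle, with no finger visible below it at (207,288). Top panel: cup unmoved, all three balls in it. Triangulating the body's face puts it about 26 mm further back than expected, so the pads closed short of the handle. I'll reopen halfway, advance 22 mm along the tool axis and watch the force.

Emit:
carry_out(
  plan=[
    {"tx": 0,"ty": 0,"tz": 0,"rx": 0,"ry": 0,"rz": 0},
    {"tx": 0,"ty": 0,"tz": 0,"rx": 0,"ry": 0,"rz": 0},
    {"tx": 0,"ty": 0,"tz": 0,"rx": 0,"ry": 0,"rz": 0},
    {"tx": 0,"ty": 0,"tz": 0,"rx": 0,"ry": 0,"rz": 0},
    {"tx": 0,"ty": 0,"tz": 0,"rx": 0,"ry": 0,"rz": 0},
    {"tx": 0,"ty": 0,"tz": 0,"rx": 0,"ry": 0,"rz": 0},
    {"tx": 0,"ty": 0,"tz": 0,"rx": 0,"ry": 0,"rz": 0},
  ],
  gripper=0.4,
)

```text
time: 14.2
tool_pos: [450.0, 237.2, 49.6]
tcp_rot: [2.592, -0.003, 0.281]
contact_force: [-0.8, 0.0, -0.1]
grip_width: 51.5
finger_force: 0.0
```

```bash
python3 log.py; python3 - <<'E'
from rows import *
# finger mask position check in side view: bright low-saturation pixels near predicted finger
s=bot.capture("side");t=bot.capture("top");cv2.imwrite("pics/s8.png",s[:,:,::-1]);cv2.imwrite("pics/t8.png",t[:,:,::-1])
m=mask(s,(0,0,120),(180,70,255));x,R,q=cur();M=R.as_matrix()
for d in range(-90,1,10): 
    X=x+d*M[:,2]; out=[]
    for sy in(-40,-30,-20,0,20,30,40):
        u=proj("side",X+sy*M[:,1]).round().astype(int);out.append(tuple(s[u[1],u[0]].tolist()))
    print(d,out)
E
```

```text
14.2 [[0.664, 0.654, 1.622, -0.56, 1.153, 2.262], [450.021, 237.191, 49.579], [2.592, -0.003, 0.281], [-0.84, 0.015, -0.085]] 51.53033017836814 0.0
-90 [(146, 140, 122), (197, 187, 165), (229, 224, 200), (216, 207, 182), (228, 220, 196), (233, 227, 204), (234, 227, 207)]
-80 [(168, 161, 141), (168, 161, 142), (168, 161, 143), (148, 140, 125), (163, 156, 137), (172, 163, 143), (169, 163, 143)]
-70 [(48, 45, 45), (42, 44, 45), (40, 40, 39), (117, 113, 98), (172, 167, 145), (168, 161, 141), (168, 161, 141)]
-60 [(41, 41, 40), (44, 46, 44), (40, 39, 33), (122, 118, 106), (169, 163, 141), (169, 164, 144), (168, 161, 142)]
-50 [(56, 54, 51), (53, 54, 53), (48, 47, 50), (142, 135, 120), (171, 163, 143), (169, 163, 143), (170, 163, 142)]
-40 [(45, 45, 44), (47, 47, 47), (44, 45, 42), (100, 97, 86), (173, 165, 143), (168, 163, 141), (164, 159, 138)]
-30 [(45, 43, 44), (41, 42, 42), (39, 43, 43), (129, 119, 102), (137, 134, 120), (143, 137, 121), (131, 127, 113)]
-20 [(64, 48, 41), (50, 38, 39), (42, 40, 40), (67, 65, 61), (36, 34, 33), (34, 36, 36), (23, 23, 27)]
-10 [(39, 41, 39), (37, 36, 36), (29, 33, 36), (36, 31, 26), (96, 68, 50), (113, 75, 55), (102, 67, 49)]
0 [(96, 62, 49), (96, 64, 45), (97, 65, 50), (92, 61, 47), (90, 62, 46), (85, 56, 41), (87, 61, 47)]
```

Emit:
carry_out(
  plan=[
    {"tx": 0.9,"ty": -3,"tz": -5.2,"rx": 0,"ry": 0,"rz": 0},
    {"tx": 0.9,"ty": -3,"tz": -5.1,"rx": 0,"ry": 0,"rz": 0},
    {"tx": 0,"ty": 0,"tz": 0,"rx": 0,"ry": 0,"rz": 0},
  ],
)

```text
time: 14.6
tool_pos: [451.3, 230.3, 38.3]
tcp_rot: [2.591, -0.001, 0.28]
contact_force: [-1.2, -0.7, 0.0]
grip_width: 55.0
finger_force: 0.0
```

Emit:
carry_out(
  plan=[
    {"tx": 0.9,"ty": -3,"tz": -5.2,"rx": 0,"ry": 0,"rz": 0},
    {"tx": 0.9,"ty": -3,"tz": -5.1,"rx": 0,"ry": 0,"rz": 0},
    {"tx": 0,"ty": 0,"tz": 0,"rx": 0,"ry": 0,"rz": 0},
  ],
)

```text
time: 14.9
tool_pos: [453.2, 224.4, 28.2]
tcp_rot: [2.591, -0.002, 0.28]
contact_force: [-0.6, 0.1, -0.6]
grip_width: 55.2
finger_force: 0.0
```

Emit:
carry_out(
  plan=[
    {"tx": 0,"ty": 0,"tz": 0,"rx": 0,"ry": 0,"rz": 0},
    {"tx": 0,"ty": 0,"tz": 0,"rx": 0,"ry": 0,"rz": 0},
    {"tx": 0,"ty": 0,"tz": 0,"rx": 0,"ry": 0,"rz": 0},
    {"tx": 0,"ty": 0,"tz": 0,"rx": 0,"ry": 0,"rz": 0},
    {"tx": 0,"ty": 0,"tz": 0,"rx": 0,"ry": 0,"rz": 0},
    {"tx": 0,"ty": 0,"tz": 0,"rx": 0,"ry": 0,"rz": 0},
    {"tx": 0,"ty": 0,"tz": 0,"rx": 0,"ry": 0,"rz": 0},
  ],
  gripper=1,
)

```text
time: 15.6
tool_pos: [453.6, 225.2, 29.0]
tcp_rot: [2.592, -0.003, 0.281]
contact_force: [0.0, 0.2, 0.0]
grip_width: 15.2
finger_force: 30.0
```

```bash
python3 log.py; cat > cup.py <<'E'
from h import *
def cupbox():
    s=bot.capture("side");t=bot.capture("top");out=[]
    for n,im in(("side",s),("top",t)):
        c=blob(mask(im,(0,150,60),(8,255,255))|mask(im,(172,150,60),(180,255,255)),(100,90,420,330));out.append((n,cv2.boundingRect(c)))
    return s,t,out
if __name__=="__main__": print(cupbox()[2])
E
python3 cup.py
```

```text
15.6 [[0.644, 0.677, 1.651, -0.581, 1.1, 2.28], [453.627, 225.241, 29.012], [2.592, -0.003, 0.281], [0.02, 0.156, 0.027]] 15.185967277892695 29.999520778656006
[('side', (195, 127, 27, 35)), ('top', (138, 199, 27, 24))]
```

Handle gripped (15.2 mm, 30 N), cup unmoved. Lift and check for droop.

Emit:
carry_out(
  plan=[
    {"tx": 0,"ty": 0,"tz": 4,"rx": 0,"ry": 0,"rz": 0},
    {"tx": 0,"ty": 0,"tz": 8,"rx": 0,"ry": 0,"rz": 0},
    {"tx": 0,"ty": 0,"tz": 14,"rx": 0,"ry": 0,"rz": 0},
    {"tx": 0,"ty": 0,"tz": 16,"rx": 0,"ry": 0,"rz": 0},
    {"tx": 0,"ty": 0,"tz": 14,"rx": 0,"ry": 0,"rz": 0},
    {"tx": 0,"ty": 0,"tz": 4,"rx": 0,"ry": 0,"rz": 0},
    {"tx": 0,"ty": 0,"tz": 0,"rx": 0,"ry": 0,"rz": 0},
  ],
)

```text
time: 16.4
tool_pos: [454.0, 225.5, 90.0]
tcp_rot: [2.593, -0.005, 0.281]
contact_force: [-0.1, 0.7, -2.7]
grip_width: 15.0
finger_force: 30.0
```

```bash
python3 log.py; cat >> rows.py <<'E'
K=41.;BL=-.55
def hp(C,psi,roll=0,h=64,g=114):
    "tool pose for cup axis at C (xy), handle height h, rolled about the handle"
    G=np.r_[C[:2],h]+g*u(psi);x,R=pose(G,psi,0,BL+roll,-1);a=R.as_matrix()[:,2];return x+(K-18.8)*a,R
PS1=-3.0936;F=-u(PS1);SD=np.cross([0,0,1],F);TR=np.array([681,-170,0.]);INS=TR-22*F+30*SD
E
python3 - <<'E'
from rows import *
from cup import *
s,t,o=cupbox();print(o);cv2.imwrite("pics/s9.png",s[:,:,::-1]);cv2.imwrite("pics/t9.png",t[:,:,::-1])
# predicted box of level cup lifted 60
x,R,q=cur();dz=x[2]-29
for dr in(0,.1,.2):  # droop about grip
    pts=[]
    for ph in np.linspace(0,6.28,60):
        for r,z in((27.5,0),(33,70)):
            P=np.array([114+r*np.cos(ph),r*np.sin(ph),z-60]);P=Ro.from_euler('y',dr).apply(P);pts.append(np.array([447.7,245.8,64+dz])+Ro.from_euler('z',.2816).apply(P))
    for n in("side","top"):
        U=np.array([proj(n,X) for X in pts]);print(dr,n,U.min(0).round(),(U.max(0)-U.min(0)).round())
E
```

```text
16.4 [[0.644, 0.588, 1.61, -0.55, 1.209, 2.204], [453.978, 225.52, 90.032], [2.593, -0.005, 0.281], [-0.118, 0.677, -2.747]] 15.031653183303822 29.995985627174377
[('side', (193, 112, 28, 37)), ('top', (131, 196, 32, 27))]
0 side [192. 108.] [27. 37.]
0 top [127. 194.] [33. 27.]
0.1 side [193. 112.] [27. 36.]
0.1 top [129. 195.] [32. 28.]
0.2 side [193. 117.] [26. 36.]
0.2 top [131. 196.] [32. 30.]
```

Slight droop of about 0.1 rad, which is acceptable. Plan the transit to in front of the shelf.

```bash
python3 - <<'E'
from rows import *
print("INS",INS, "pre",INS-140*F)
A=cur()[:2];B=hp(INS-140*F,PS1,0,115)
w=(B[1]*A[1].inv()).as_rotvec();n=24
s=np.r_[0,np.linspace(0,1,n)];v=np.minimum(np.minimum(np.arange(1,n+1)/4,1),(n+1-np.arange(1,n+1))/4);c=np.cumsum(v)/v.sum()
rows([(A[0]+(B[0]-A[0])*k,Ro.from_rotvec(w*k)*A[1]) for k in c])
E
```

```text
INS [ 657.58610441 -141.0899759     0.        ] pre [ 517.74730411 -147.8063684     0.        ]
{"tx": -0.6, "ty": -4.8, "tz": -0.1, "rx": -0, "ry": 0, "rz": -0.003},
{"tx": -1.1, "ty": -9.5, "tz": -0.2, "rx": -0, "ry": 0, "rz": -0.005},
{"tx": -1.8, "ty": -14.3, "tz": -0.3, "rx": -0, "ry": 0, "rz": -0.009},
{"tx": -2.3, "ty": -19, "tz": -0.4, "rx": -0, "ry": 0, "rz": -0.011},
{"tx": -2.3, "ty": -19, "tz": -0.5, "rx": -0, "ry": 0, "rz": -0.011},
{"tx": -2.3, "ty": -19.1, "tz": -0.4, "rx": -0, "ry": 0.001, "rz": -0.011},
{"tx": -2.3, "ty": -19, "tz": -0.4, "rx": -0, "ry": -0, "rz": -0.011},
{"tx": -2.3, "ty": -19, "tz": -0.4, "rx": -0, "ry": -0, "rz": -0.011},
{"tx": -2.3, "ty": -19.1, "tz": -0.4, "rx": -0, "ry": -0, "rz": -0.011},
{"tx": -2.3, "ty": -19, "tz": -0.4, "rx": -0, "ry": 0, "rz": -0.011},
{"tx": -2.3, "ty": -19, "tz": -0.4, "rx": -0, "ry": 0, "rz": -0.011},
{"tx": -2.3, "ty": -19.1, "tz": -0.5, "rx": -0, "ry": 0, "rz": -0.011},
{"tx": -2.3, "ty": -19, "tz": -0.4, "rx": -0, "ry": 0.001, "rz": -0.011},
{"tx": -2.3, "ty": -19, "tz": -0.4, "rx": -0, "ry": -0, "rz": -0.011},
{"
[... 164 characters left out ...]
-19.1, "tz": -0.4, "rx": 0, "ry": 0, "rz": -0.011},
{"tx": -2.3, "ty": -19, "tz": -0.5, "rx": 0, "ry": 0, "rz": -0.011},
{"tx": -2.3, "ty": -19, "tz": -0.4, "rx": 0, "ry": 0, "rz": -0.011},
{"tx": -2.3, "ty": -19.1, "tz": -0.4, "rx": 0, "ry": 0, "rz": -0.011},
{"tx": -2.3, "ty": -19, "tz": -0.4, "rx": 0, "ry": 0.001, "rz": -0.011},
{"tx": -1.7, "ty": -14.3, "tz": -0.3, "rx": 0, "ry": -0, "rz": -0.008},
{"tx": -1.2, "ty": -9.5, "tz": -0.2, "rx": 0, "ry": -0, "rz": -0.006},
{"tx": -0.5, "ty": -4.8, "tz": -0.1, "rx": 0, "ry": -0, "rz": -0.003},
speed frac 0.18674949317933662 ik err 2.6000899667852357e-09 margin 0.15762930988905444 end [ 405.  -174.7   80.1] [-0.18  0.37  2.08 -0.84  0.75  1.99]
```

Emit:
carry_out(
  plan=[
    {"tx": -0.6,"ty": -5,"tz": 0,"rx": 0,"ry": 0,"rz": -0.003},
    {"tx": -1.1,"ty": -10,"tz": 0,"rx": 0,"ry": 0,"rz": -0.005},
    {"tx": -1.8,"ty": -14,"tz": 0,"rx": 0,"ry": 0,"rz": -0.009},
    {"tx": -2.3,"ty": -19,"tz": 0,"rx": 0,"ry": 0,"rz": -0.011},
    {"tx": -2.3,"ty": -19,"tz": 0,"rx": 0,"ry": 0,"rz": -0.011},
    {"tx": -2.3,"ty": -19,"tz": 0,"rx": 0,"ry": 0,"rz": -0.011},
    {"tx": -2.3,"ty": -19,"tz": 0,"rx": 0,"ry": 0,"rz": -0.011},
    {"tx": -2.3,"ty": -19,"tz": 0,"rx": 0,"ry": 0,"rz": -0.011},
    {"tx": -2.3,"ty": -19,"tz": 0,"rx": 0,"ry": 0,"rz": -0.011},
    {"tx": -2.3,"ty": -19,"tz": 0,"rx": 0,"ry": 0,"rz": -0.011},
    {"tx": -2.3,"ty": -19,"tz": 0,"rx": 0,"ry": 0,"rz": -0.011},
    {"tx": -2.3,"ty": -19,"tz": 0,"rx": 0,"ry": 0,"rz": -0.011},
  ],
)

```text
time: 17.7
tool_pos: [428.5, 23.4, 88.9]
tcp_rot: [2.592, -0.003, 0.163]
contact_force: [-0.4, -0.2, -1.3]
grip_width: 15.3
finger_force: 30.0
```

Emit:
carry_out(
  plan=[
    {"tx": -2.3,"ty": -19,"tz": -1,"rx": 0,"ry": 0,"rz": -0.011},
    {"tx": -2.3,"ty": -19,"tz": -1,"rx": 0,"ry": 0,"rz": -0.011},
    {"tx": -2.3,"ty": -19,"tz": -1,"rx": 0,"ry": 0,"rz": -0.011},
    {"tx": -2.3,"ty": -19,"tz": -1,"rx": 0,"ry": 0,"rz": -0.011},
    {"tx": -2.3,"ty": -19,"tz": -1,"rx": 0,"ry": 0,"rz": -0.011},
    {"tx": -2.3,"ty": -19,"tz": -1,"rx": 0,"ry": 0,"rz": -0.011},
    {"tx": -2.3,"ty": -19,"tz": -1,"rx": 0,"ry": 0,"rz": -0.011},
    {"tx": -2.3,"ty": -19,"tz": -1,"rx": 0,"ry": 0,"rz": -0.011},
    {"tx": -2.3,"ty": -19,"tz": -1,"rx": 0,"ry": 0,"rz": -0.011},
    {"tx": -1.7,"ty": -14,"tz": -1,"rx": 0,"ry": 0,"rz": -0.008},
    {"tx": -1.2,"ty": -10,"tz": 0,"rx": 0,"ry": 0,"rz": -0.006},
    {"tx": -0.5,"ty": -5,"tz": 0,"rx": 0,"ry": 0,"rz": -0.003},
  ],
)

```text
time: 18.9
tool_pos: [404.4, -175.8, 79.0]
tcp_rot: [2.592, -0.003, 0.047]
contact_force: [0.5, -0.1, -2.3]
grip_width: 15.0
finger_force: 30.0
```

```bash
python3 log.py; python3 - <<'E'
from rows import *
from cup import *
s,t,o=cupbox();print(o);cv2.imwrite("pics/s10.png",s[:,:,::-1]);cv2.imwrite("pics/t10.png",t[:,:,::-1])
x,R,q=cur();G=x-K*R.as_matrix()[:,2];print("G",G)
for dr in(0,.1,.15,.2,.3):
    pts=[]
    for ph in np.linspace(0,6.28,60):
        for r,z in((27.5,0),(33,70)):
            P=Ro.from_euler('y',dr).apply([114+r*np.cos(ph),r*np.sin(ph),z-60]);pts.append(G+Ro.from_euler('z',.048).apply(P))
    for n in("side","top"):
        U=np.array([proj(n,X) for X in pts]);print(dr,n,U.min(0).round(),(U.max(0)-U.min(0)).round())
rows(interp(cur()[:2],hp(INS,PS1,0,115),8))
E
```

```text
18.9 [[-0.185, 0.368, 2.084, -0.848, 0.744, 1.996], [404.417, -175.838, 78.954], [2.592, -0.003, 0.047], [0.478, -0.054, -2.294]] 15.045812278214454 29.998904764652252
[('side', (236, 245, 38, 51)), ('top', (302, 210, 28, 28))]
G [ 403.75980199 -153.93389112  113.97672217]
0 side [234. 239.] [38. 50.]
0 top [300. 209.] [28. 27.]
0.1 side [235. 243.] [37. 50.]
0.1 top [299. 210.] [27. 27.]
0.15 side [234. 245.] [37. 50.]
0.15 top [299. 210.] [27. 28.]
0.2 side [233. 247.] [39. 50.]
0.2 top [299. 211.] [26. 29.]
0.3 side [229. 252.] [41. 50.]
0.3 top [299. 212.] [26. 30.]
{"tx": 17.5, "ty": 0.9, "tz": 0.1, "rx": -0, "ry": 0, "rz": 0},
{"tx": 17.5, "ty": 0.9, "tz": 0.2, "rx": -0, "ry": 0.001, "rz": 0},
{"tx": 17.4, "ty": 1, "tz": 0.1, "rx": -0, "ry": 0, "rz": 0},
{"tx": 17.5, "ty": 0.9, "tz": 0.1, "rx": -0, "ry": 0.001, "rz": 0},
{"tx": 17.5, "ty": 0.9, "tz": 0.1, "rx": -0, "ry": -0, "rz": 0},
{"tx": 17.5, "ty": 0.9, "tz": 0.2, "rx": -0, "ry": 0, "rz": 0},
{"tx": 17.5, "ty": 0.9, "tz": 0.1, "rx": -0, "ry": 0.001, "rz": 0},
{"tx": 17.5, "ty": 1, "tz": 0.1, "rx": -0, "ry": 0, "rz": 0.001},
speed frac 0.15828373876506435 ik err 7.406943211693163e-10 margin 0.1723456568839905 end [ 544.8 -167.9   80. ] [-0.12  0.56  1.71 -0.71  0.91  1.86]
```

Emit:
carry_out(
  plan=[
    {"tx": 8,"ty": 0.5,"tz": 1,"rx": 0,"ry": 0,"rz": 0},
    {"tx": 14,"ty": 0.9,"tz": 1,"rx": 0,"ry": 0,"rz": 0},
    {"tx": 17.5,"ty": 0.9,"tz": 1,"rx": 0,"ry": 0,"rz": 0},
    {"tx": 17.5,"ty": 0.9,"tz": 1,"rx": 0,"ry": 0,"rz": 0},
    {"tx": 17.5,"ty": 0.9,"tz": 0,"rx": 0,"ry": 0,"rz": 0},
    {"tx": 17.5,"ty": 0.9,"tz": 0,"rx": 0,"ry": 0,"rz": 0},
    {"tx": 17.5,"ty": 0.9,"tz": 0,"rx": 0,"ry": 0,"rz": 0},
    {"tx": 15,"ty": 0.9,"tz": 0,"rx": 0,"ry": 0,"rz": 0},
    {"tx": 10,"ty": 0.6,"tz": 0,"rx": 0,"ry": 0,"rz": 0},
    {"tx": 5,"ty": 0.4,"tz": 0,"rx": 0,"ry": 0,"rz": 0},
  ],
)

```text
time: 20.0
tool_pos: [545.9, -166.3, 82.8]
tcp_rot: [2.592, -0.003, 0.05]
contact_force: [-0.1, -0.4, -1.1]
grip_width: 15.1
finger_force: 30.0
```

```bash
python3 log.py; python3 - <<'E'
from rows import *
from cup import *
s,t,o=cupbox();print(o);cv2.imwrite("pics/s11.png",s[:,:,::-1]);cv2.imwrite("pics/t11.png",t[:,:,::-1])
x,R,q=cur();G=x-K*R.as_matrix()[:,2];print("G",G,"front clearance",((np.array([596,-171,0])-G)@F))
N=15;L=[hp(INS+[0,4,0],PS1,1.75*k/N,G[2]+(98-G[2])*k/N) for k in range(1,N+1)]
rows(L)
E
```

```text
20.0 [[-0.118, 0.555, 1.703, -0.707, 0.914, 1.856], [545.872, -166.305, 82.783], [2.592, -0.003, 0.05], [-0.128, -0.405, -1.067]] 15.119949455097947 30.006834268569946Traceback (most recent call last):
  File "<stdin>", line 3, in <module>
  File "cup.py", line 5, in cupbox
    c=blob(mask(im,(0,150,60),(8,255,255))|mask(im,(172,150,60),(180,255,255)),(100,90,420,330));out.append((n,cv2.boundingRect(c)))
  File "h.py", line 11, in blob
    c=max(cv2.findContours(k,cv2.RETR_EXTERNAL,cv2.CHAIN_APPROX_NONE)[0],key=cv2.contourArea)
ValueError: max() iterable argument is empty
```

```bash
python3 - <<'E'
from rows import *
for n in("side","top"):
    im=bot.capture(n);cv2.imwrite(f"pics/{n}11.png",im[:,:,::-1])
    c=blob(mask(im,(0,75,60),(6,255,255))|mask(im,(172,75,60),(180,255,255)),(230,120,400,330));print(n,cv2.boundingRect(c))
x,R,q=cur();G=x-K*R.as_matrix()[:,2];print("G",G,"front clearance",((np.array([596,-171,0])-G)@F))
for dr in(.1,.2):
    pts=[G+Ro.from_euler('z',.048).apply(Ro.from_euler('y',dr).apply([114+r*np.cos(p),r*np.sin(p),z-60])) for p in np.linspace(0,6.28,40) for r,z in((27.5,0),(33,70))]
    for n in("side","top"):
        U=np.array([proj(n,X) for X in pts]);print(dr,n,U.min(0).round(),(U.max(0)-U.min(0)).round())
N=15;L=[hp(INS+[0,4,0],PS1,1.75*k/N,G[2]+(98-G[2])*k/N) for k in range(1,N+1)]
rows(L)
E
```

```text
side (306, 219, 33, 43)
top (308, 176, 9, 4)
G [ 543.07372689 -145.441165    117.74415855] front clearance 51.639166920599806
0.1 side [301. 217.] [38. 48.]
0.1 top [295. 155.] [26. 30.]
0.2 side [297. 221.] [40. 48.]
0.2 top [295. 157.] [26. 31.]
{"tx": 0.3, "ty": 7.1, "tz": -3.6, "rx": 0.116, "ry": 0.008, "rz": -0.001},
{"tx": -0.2, "ty": 4.4, "tz": -3, "rx": 0.117, "ry": 0.005, "rz": 0},
{"tx": -0.2, "ty": 4.6, "tz": -2.6, "rx": 0.116, "ry": 0.006, "rz": 0.001},
{"tx": -0.2, "ty": 4.8, "tz": -2, "rx": 0.117, "ry": 0.006, "rz": -0},
{"tx": -0.2, "ty": 4.7, "tz": -1.4, "rx": 0.116, "ry": 0.005, "rz": -0.001},
{"tx": -0.3, "ty": 4.8, "tz": -0.9, "rx": 0.117, "ry": 0.006, "rz": 0.001},
{"tx": -0.2, "ty": 4.7, "tz": -0.3, "rx": 0.116, "ry": 0.006, "rz": -0.001},
{"tx": -0.2, "ty": 4.5, "tz": 0.2, "rx": 0.117, "ry": 0.005, "rz": 0},
{"tx": -0.2, "ty": 4.3, "tz": 0.7, "rx": 0.116, "ry": 0.006, "rz": 0},
{"tx": -0.2, "ty": 4.1, "tz": 1.3, "rx": 0.117, "ry": 0.005, "rz": 0},
{"tx": -0.2, "ty": 3.7, "tz": 1.6, "rx": 0.116, "ry": 0.006, "rz": 0},
{"tx": -0.2, "ty": 3.3, "tz": 2.1, "rx": 0.117, "ry": 0.005, "rz": 0},
{"tx": -0.1, "ty": 3, "tz": 2.5, "rx": 0.116, "ry": 0.006, "rz": 0},
{"tx": -0.1, "ty": 2.5, "tz": 2.7, "rx": 0.117, "ry": 0.005, "rz": 0},
{"tx": -0.1, "ty": 1.9, "tz": 3.1, "rx": 0.116, "ry": 0.006, "rz": 0},
speed frac 0.5297201824628597 ik err 5.106003411396672e-10 margin 0.44950486007851886 end [ 541.9 -104.4   83.2] [-0.76  1.03  1.23  0.74  1.87  0.59]
```

Emit:
carry_out(
  plan=[
    {"tx": 0.3,"ty": 7,"tz": -3.6,"rx": 0.116,"ry": 0.006,"rz": 0},
    {"tx": -0.2,"ty": 4.4,"tz": -3,"rx": 0.116,"ry": 0.006,"rz": 0},
    {"tx": -0.2,"ty": 4.6,"tz": -2.6,"rx": 0.116,"ry": 0.006,"rz": 0},
    {"tx": -0.2,"ty": 4.8,"tz": -2,"rx": 0.117,"ry": 0.006,"rz": 0},
    {"tx": -0.2,"ty": 4.7,"tz": -1.4,"rx": 0.117,"ry": 0.006,"rz": 0},
    {"tx": -0.3,"ty": 4.8,"tz": -0.9,"rx": 0.117,"ry": 0.006,"rz": 0},
    {"tx": -0.2,"ty": 4.7,"tz": -0.3,"rx": 0.117,"ry": 0.006,"rz": 0},
    {"tx": -0.2,"ty": 4.5,"tz": 0.2,"rx": 0.117,"ry": 0.006,"rz": 0},
  ],
)

```text
time: 21.0
tool_pos: [543.3, -127.8, 70.2]
tcp_rot: [-2.754, -0.001, 0.047]
contact_force: [0.3, 0.2, -3.5]
grip_width: 14.9
finger_force: 30.0
```

```bash
python3 log.py; python3 - <<'E'
from rows import *
x,R,q=cur();G=x-K*R.as_matrix()[:,2];print("G",G,"front clearance",((np.array([596,-171,0])-G)@F))
im=bot.capture("side");cv2.imwrite(f"pics/s12.png",im[:,:,::-1])
c=blob(mask(im,(0,75,60),(6,255,255))|mask(im,(172,75,60),(180,255,255)),(230,120,400,330));print(cv2.boundingRect(c))
for dr in(0,.1,.2):
    pts=[G+(Ro.from_euler('z',.048)*Ro.from_euler('y',dr)*Ro.from_euler('x',.93)).apply([114+r*np.cos(p),r*np.sin(p),z-60]) for p in np.linspace(0,6.28,40) for r,z in((27.5,0),(33,70))]
    U=np.array([proj("side",X) for X in pts]);print(dr,U.min(0).round(),(U.max(0)-U.min(0)).round(),np.array(pts)[:,2].min(),np.array(pts)[:,2].max())
N=12;r0=.93;L=[hp(INS+[0,4,0],PS1,r0+(1.75-r0)*k/N,G[2]+(98-G[2])*k/N) for k in range(1,N+1)]
rows(L)
E
```

```text
21.0 [[-0.565, 0.643, 1.481, 0.331, 1.264, 0.818], [543.325, -127.778, 70.209], [-2.754, -0.001, 0.047], [0.266, 0.239, -3.534]] 14.931653773261905 30.009623765945435
G [ 544.02263514 -143.27600157  108.16092973] front clearance 50.587479216514474
(309, 242, 22, 12)
0 [294. 213.] [45. 37.] 50.26638481322368 140.57213495978115
0.1 [292. 217.] [45. 37.] 38.983933590785526 129.17856249158783
0.2 [290. 221.] [45. 36.] 28.083609616404587 118.08425986653556
{"tx": 0.1, "ty": 4.8, "tz": 1.7, "rx": 0.055, "ry": 0.002, "rz": 0.004},
{"tx": -0.1, "ty": 2.5, "tz": 0.5, "rx": 0.068, "ry": 0.003, "rz": -0},
{"tx": -0.2, "ty": 2.4, "tz": 0.6, "rx": 0.068, "ry": 0.003, "rz": -0},
{"tx": -0.1, "ty": 2.3, "tz": 0.8, "rx": 0.069, "ry": 0.003, "rz": -0},
{"tx": -0.1, "ty": 2.1, "tz": 0.9, "rx": 0.068, "ry": 0.004, "rz": -0},
{"tx": -0.1, "ty": 2.1, "tz": 1.1, "rx": 0.068, "ry": 0.003, "rz": -0},
{"tx": -0.1, "ty": 1.9, "tz": 1.2, "rx": 0.068, "ry": 0.003, "rz": -0},
{"tx": -0, "ty": 1.7, "tz": 1.3, "rx": 0.069, "ry": 0.004, "rz": -0},
{"tx": -0.1, "ty": 1.6, "tz": 1.5, "rx": 0.068, "ry": 0.003, "rz": -0},
{"tx": -0.1, "ty": 1.5, "tz": 1.5, "rx": 0.068, "ry": 0.003, "rz": -0},
{"tx": -0, "ty": 1.2, "tz": 1.7, "rx": 0.068, "ry": 0.004, "rz": -0},
{"tx": -0.1, "ty": 1.1, "tz": 1.7, "rx": 0.069, "ry": 0.003, "rz": -0},
speed frac 0.16585973069811805 ik err 5.25343057453079e-14 margin 0.7938858496288386 end [ 541.9 -104.4   83.1] [-0.76  1.03  1.23  0.74  1.87  0.59]
```

Emit:
carry_out(
  plan=[
    {"tx": 0,"ty": 4,"tz": 1.5,"rx": 0.056,"ry": 0.003,"rz": 0},
    {"tx": -0.1,"ty": 2.5,"tz": 0.5,"rx": 0.068,"ry": 0.003,"rz": 0},
    {"tx": -0.1,"ty": 2.4,"tz": 0.6,"rx": 0.068,"ry": 0.003,"rz": 0},
    {"tx": -0.1,"ty": 2.3,"tz": 0.8,"rx": 0.068,"ry": 0.003,"rz": 0},
    {"tx": -0.1,"ty": 2.1,"tz": 0.9,"rx": 0.068,"ry": 0.003,"rz": 0},
    {"tx": -0.1,"ty": 2.1,"tz": 1.1,"rx": 0.068,"ry": 0.003,"rz": 0},
    {"tx": -0.1,"ty": 1.9,"tz": 1.2,"rx": 0.068,"ry": 0.003,"rz": 0},
    {"tx": 0,"ty": 1.7,"tz": 1.3,"rx": 0.068,"ry": 0.003,"rz": 0},
    {"tx": -0.1,"ty": 1.6,"tz": 1.5,"rx": 0.068,"ry": 0.003,"rz": 0},
    {"tx": -0.1,"ty": 1.5,"tz": 1.5,"rx": 0.068,"ry": 0.003,"rz": 0},
    {"tx": 0,"ty": 1.2,"tz": 1.7,"rx": 0.068,"ry": 0.003,"rz": 0},
    {"tx": 0,"ty": 1.1,"tz": 1.7,"rx": 0.068,"ry": 0.003,"rz": 0},
  ],
)

```text
time: 22.25
tool_pos: [542.4, -103.0, 83.2]
tcp_rot: [-1.954, 0.001, 0.047]
contact_force: [-0.4, -0.2, -2.7]
grip_width: 15.2
finger_force: 30.1
```

Emit:
carry_out(
  plan=[
    {"tx": 0,"ty": 0,"tz": 0,"rx": 0,"ry": 0,"rz": 0},
    {"tx": 0,"ty": 0,"tz": 0,"rx": 0,"ry": 0,"rz": 0},
    {"tx": 0,"ty": 0,"tz": 0,"rx": 0,"ry": 0,"rz": 0},
    {"tx": 0,"ty": 0,"tz": 0,"rx": 0,"ry": 0,"rz": 0},
    {"tx": 0,"ty": 0,"tz": 0,"rx": 0,"ry": 0,"rz": 0},
    {"tx": 0,"ty": 0,"tz": 0,"rx": 0,"ry": 0,"rz": 0},
    {"tx": 0,"ty": 0,"tz": 0,"rx": 0,"ry": 0,"rz": 0},
    {"tx": 0,"ty": 0,"tz": 0,"rx": 0,"ry": 0,"rz": 0},
  ],
)

```text
time: 23.05
tool_pos: [542.8, -103.1, 83.7]
tcp_rot: [-1.952, -0.002, 0.047]
contact_force: [-0.3, 0.2, -1.2]
grip_width: 15.3
finger_force: 30.1
```

```bash
python3 log.py; cat > balls.py <<'E'
from rows import *
def look(tag):
  for n in("side","top"):
    im=bot.capture(n);cv2.imwrite(f"pics/{n}_{tag}.png",im[:,:,::-1]);hsv=cv2.cvtColor(im,cv2.COLOR_RGB2HSV)
    C=np.array([[609,-80],[750,-72],[759,-258],[616,-268]]);poly=np.array([proj(n,[*c,15]) for c in C]).round().astype(np.int32)
    k=np.zeros(im.shape[:2],np.uint8);cv2.fillPoly(k,[poly],255)
    for name,a,b in(("yellow",(20,70,110),(36,255,255)),("green",(45,60,50),(88,255,255)),("white",(0,0,185),(180,60,255)),("red",(0,110,90),(6,255,255))):
        m=cv2.inRange(hsv,np.array(a),np.array(b))&k
        for c in cv2.findContours(m,cv2.RETR_EXTERNAL,cv2.CHAIN_APPROX_NONE)[0]:
            if cv2.contourArea(c)>8:
                uv=np.array(cv2.minEnclosingCircle(c)[0]);X=ray(n,uv,16);d=X-TR;print(n,name,cv2.contourArea(c),uv.round(),"tray xy",round(d@F),round(d@SD))
if __name__=="__main__":
    import sys;look(sys.argv[1])
E
python3 balls.py a
```

```text
23.05 [[-0.758, 1.019, 1.238, 0.736, 1.856, 0.592], [542.811, -103.119, 83.671], [-1.952, -0.002, 0.047], [-0.301, 0.213, -1.187]] 15.269011400913701 30.063742697238922
side white 11.0 [330. 299.] tray xy -43 -54
side white 196.5 [322. 298.] tray xy -55 -47
side white 553.0 [310. 260.] tray xy -33 40
top yellow 8.5 [342. 184.] tray xy -53 -75
top white 19.5 [338. 176.] tray xy -33 -65
top white 30.5 [284. 147.] tray xy 61 82
```

```bash
cat > diff.py <<'E'
from rows import *
import sys
tag=sys.argv[1]
for n in("side","top"):
    im=cv2.imread(f"pics/{n}_{tag}.png")[:,:,::-1].astype(int);ref=cv2.imread(f"pics/{n}0.png")[:,:,::-1].astype(int)
    C=[(INS*0+TR+a*F+b*SD) for a,b in((-70,90),(70,90),(70,-90),(-70,-90))];poly=np.array([proj(n,[c[0],c[1],12]) for c in C]).round().astype(np.int32)
    k=np.zeros(im.shape[:2],np.uint8);cv2.fillPoly(k,[poly],255)
    m=((np.abs(im-ref).sum(2)>70).astype(np.uint8)*255)&k
    for c in cv2.findContours(m,cv2.RETR_EXTERNAL,cv2.CHAIN_APPROX_NONE)[0]:
        A=cv2.contourArea(c)
        if A<6: continue
        z=np.zeros_like(m);cv2.drawContours(z,[c],-1,255,-1);uv=np.array(cv2.boundingRect(c));ce=uv[:2]+(uv[2:]-1)/2
        X=ray(n,ce,16)-TR;print(n,"area",A,uv,"rgb",im[z>0].mean(0).round(),"tray",round(X@F),round(X@SD))
E
python3 diff.py a
```

```text
side area 2252.5 [282 243  77  75] rgb [161. 151. 135.] tray -38 -10
side area 40.5 [307 234  16  11] rgb [197. 137. 122.] tray 4 82
top area 47.0 [336 174   9  12] rgb [190. 186. 165.] tray -42 -69
top area 302.0 [284 159  22  26] rgb [183. 130. 128.] tray -11 57
```

```bash
python3 - <<'E'
from rows import *
x,R,q=cur();G=x-K*R.as_matrix()[:,2];print(G)
r0=1.74
rows([hp(G+114*F,PS1,r0+.17*k/2,G[2]) for k in(1,2)])
for n,(u0,u1,v0,v1) in dict(top=(328,352,168,190)).items():
    im=cv2.imread(f"pics/{n}_a.png");h=cv2.cvtColor(im,cv2.COLOR_BGR2HSV)[v0:v1:2,u0:u1:2]
    for r in h: print(' '.join('%3d/%3d/%3d'%tuple(p) for p in r))
E
```

```text
[ 544.55476557 -141.13027278   98.87833982]
{"tx": -0.1, "ty": 1.2, "tz": 3.3, "rx": 0.086, "ry": 0.006, "rz": 0.001},
{"tx": -0.1, "ty": 0.8, "tz": 3.4, "rx": 0.084, "ry": 0.004, "rz": 0},
speed frac 0.19867769986123998 ik err 3.5468977367031973e-13 margin 0.6831701651626467 end [ 542.6 -101.1   90.3] [-0.77  1.11  1.19  0.81  1.98  0.59]
 68/ 50/168  80/ 35/154 107/ 31/155 108/ 32/159 105/ 32/157 105/ 35/159 106/ 34/157 107/ 31/157  18/ 29/152  15/ 50/169  13/ 35/152  18/ 35/144
 67/ 52/166  81/ 33/154 106/ 31/154 108/ 32/159 105/ 29/157 104/ 34/157 106/ 35/159 107/ 32/157   9/ 17/149  16/ 47/167  15/ 38/149  15/ 36/143
 70/ 43/159  94/ 27/149 105/ 29/157 106/ 31/154 106/ 30/161 104/ 25/156 103/ 29/159 107/ 33/155  13/ 12/147  15/ 52/163  15/ 36/155  15/ 31/147
101/ 31/155 107/ 31/156 107/ 31/162 104/ 30/159 100/  5/169  34/  9/188  42/  7/185 108/ 19/160   6/  9/149  14/ 49/168  14/ 41/156  15/ 34/148
107/ 31/156 107/ 29/156 109/ 30/161 104/ 17/161  34/  9/189  30/  9/198  27/ 12/197  60/  3/173 170/  5/150  16/ 49/167  14/ 45/160  16/ 39/152
106/ 34/158 105/ 32/157 107/ 31/156 105/ 16/164  30/  8/184  23/ 12/195  30/ 11/193  75/  6/175   0/  2/145  15/ 46/165  15/ 47/163  14/ 39/149
108/ 32/160 107/ 32/158 107/ 31/155 107/ 32/157  90/  6/163  30/  6/180  28/ 18/183  26/ 24/167  19/ 18/157  17/ 45/165  14/ 46/166  14/ 39/152
106/ 35/160 109/ 35/159 108/ 32/159 107/ 33/156 105/ 29/158  42/  8/154  24/ 65/184  25/ 78/194  24/ 71/188  19/ 51/169  15/ 47/167  15/ 37/152
106/ 34/159 106/ 34/159 107/ 32/158 106/ 35/160 110/ 32/157  26/ 33/164  24/ 78/190  25/ 72/198  25/ 76/192  21/ 59/174  14/ 44/169  14/ 36/158
105/ 25/165 107/ 22/162 103/ 19/162 101/ 17/162 108/ 19/163  25/  9/164  25/ 40/177  25/ 42/178  23/ 34/175  21/ 25/163  17/ 14/162  12/  8/162
 45/  3/147  45/  4/144   0/  2/138  30/  5/141  20/  5/141  30/  2/141  30/  6/137  10/  6/138  20/  6/128  34/ 14/127  30/  4/127   6/ 10/128
```

White (338,176), yellow (342,184) and a green tint at about (327,169) show through the glass in the tray. Roll back and leave.

```bash
python3 - <<'E'
from rows import *
x,R,q=cur();G=x-K*R.as_matrix()[:,2];N=15
rows([hp(G+114*F,PS1,1.74*(1-k/N),G[2]+(118-G[2])*k/N) for k in range(1,N+1)])
im=cv2.imread("pics/top_a.png");h=cv2.cvtColor(im,cv2.COLOR_BGR2HSV)
m=cv2.inRange(h,np.array((55,38,100)),np.array((90,255,255)));k=np.zeros_like(m);k[150:195,285:355]=255
for c in cv2.findContours(m&k,cv2.RETR_EXTERNAL,cv2.CHAIN_APPROX_NONE)[0]: print(cv2.contourArea(c),cv2.boundingRect(c))
E
```

```text
{"tx": 0, "ty": -2, "tz": -3, "rx": -0.115, "ry": -0.004, "rz": 0.001},
{"tx": 0.1, "ty": -2.5, "tz": -2.8, "rx": -0.116, "ry": -0.005, "rz": 0},
{"tx": 0.2, "ty": -3, "tz": -2.4, "rx": -0.116, "ry": -0.006, "rz": 0},
{"tx": 0.1, "ty": -3.3, "tz": -2.1, "rx": -0.116, "ry": -0.006, "rz": 0},
{"tx": 0.2, "ty": -3.8, "tz": -1.7, "rx": -0.116, "ry": -0.005, "rz": 0},
{"tx": 0.2, "ty": -4, "tz": -1.2, "rx": -0.116, "ry": -0.006, "rz": 0},
{"tx": 0.2, "ty": -4.3, "tz": -0.7, "rx": -0.115, "ry": -0.005, "rz": 0},
{"tx": 0.2, "ty": -4.5, "tz": -0.2, "rx": -0.116, "ry": -0.006, "rz": 0},
{"tx": 0.3, "ty": -4.7, "tz": 0.3, "rx": -0.116, "ry": -0.005, "rz": 0},
{"tx": 0.2, "ty": -4.7, "tz": 0.8, "rx": -0.116, "ry": -0.006, "rz": 0},
{"tx": 0.2, "ty": -4.7, "tz": 1.4, "rx": -0.116, "ry": -0.005, "rz": 0},
{"tx": 0.2, "ty": -4.7, "tz": 2, "rx": -0.116, "ry": -0.006, "rz": 0},
{"tx": 0.3, "ty": -4.6, "tz": 2.5, "rx": -0.116, "ry": -0.006, "rz": 0},
{"tx": 0.2, "ty": -4.4, "tz": 3, "rx": -0.116, "ry": -0.005, "rz": 0},
{"tx": 0.2, "ty": -4.2, "tz": 3.5, "rx": -0.115, "ry": -0.006, "rz": 0},
speed frac 0.5228696320475641 ik err 1.448905595420753e-09 margin 0.29639545870685235 end [ 545.6 -162.5   83. ] [-0.11  0.56  1.7  -0.7   0.92  1.86]
25.0 (323, 166, 7, 7)
```

Emit:
carry_out(
  plan=[
    {"tx": 0,"ty": -2,"tz": -3,"rx": -0.115,"ry": -0.005,"rz": 0},
    {"tx": 0.1,"ty": -2.5,"tz": -2.8,"rx": -0.116,"ry": -0.005,"rz": 0},
    {"tx": 0.2,"ty": -3,"tz": -2.4,"rx": -0.116,"ry": -0.006,"rz": 0},
    {"tx": 0.1,"ty": -3.3,"tz": -2.1,"rx": -0.116,"ry": -0.006,"rz": 0},
    {"tx": 0.2,"ty": -3.8,"tz": -1.7,"rx": -0.116,"ry": -0.005,"rz": 0},
    {"tx": 0.2,"ty": -4,"tz": -1.2,"rx": -0.116,"ry": -0.006,"rz": 0},
    {"tx": 0.2,"ty": -4.3,"tz": -0.7,"rx": -0.116,"ry": -0.005,"rz": 0},
    {"tx": 0.2,"ty": -4.5,"tz": -0.2,"rx": -0.116,"ry": -0.006,"rz": 0},
    {"tx": 0.3,"ty": -4.7,"tz": 0.3,"rx": -0.116,"ry": -0.005,"rz": 0},
    {"tx": 0.2,"ty": -4.7,"tz": 0.8,"rx": -0.116,"ry": -0.006,"rz": 0},
    {"tx": 0.2,"ty": -4.7,"tz": 1.4,"rx": -0.116,"ry": -0.005,"rz": 0},
    {"tx": 0.2,"ty": -4.7,"tz": 2,"rx": -0.116,"ry": -0.006,"rz": 0},
  ],
)

```text
time: 24.35
tool_pos: [544.7, -149.1, 74.7]
tcp_rot: [2.935, -0.002, 0.048]
contact_force: [-0.6, -0.4, -3.2]
grip_width: 15.3
finger_force: 30.0
```

Emit:
carry_out(
  plan=[
    {"tx": 0.3,"ty": -4.6,"tz": 2.5,"rx": -0.116,"ry": -0.006,"rz": 0},
    {"tx": 0.2,"ty": -4.4,"tz": 3,"rx": -0.116,"ry": -0.005,"rz": 0},
    {"tx": 0.2,"ty": -4.2,"tz": 3.5,"rx": -0.115,"ry": -0.006,"rz": 0},
    {"tx": 0,"ty": 0,"tz": 0,"rx": 0,"ry": 0,"rz": 0},
  ],
)

```text
time: 24.75
tool_pos: [544.4, -160.1, 81.7]
tcp_rot: [2.591, 0.003, 0.052]
contact_force: [-0.5, 0.9, -2.5]
grip_width: 15.1
finger_force: 30.0
```

```bash
python3 log.py; python3 balls.py b; python3 diff.py b; python3 - <<'E'
from rows import *
x,R,q=cur();G=x-K*R.as_matrix()[:,2];print(G)
im=cv2.imread("pics/side_b.png")[:,:,::-1].copy()
c=blob(mask(im,(0,75,60),(6,255,255))|mask(im,(172,75,60),(180,255,255)),(230,120,400,330));print(cv2.boundingRect(c))
for dr in(.1,.2,.3):
    pts=[G+Ro.from_euler('z',.048).apply(Ro.from_euler('y',dr).apply([114+r*np.cos(p),r*np.sin(p),z-60])) for p in np.linspace(0,6.28,40) for r,z in((27.5,0),(33,70))]
    U=np.array([proj("side",X) for X in pts]);print(dr,U.min(0).round(),(U.max(0)-U.min(0)).round(),np.array(pts)[:,2].min())
E
```

```text
24.75 [[-0.106, 0.557, 1.704, -0.706, 0.922, 1.861], [544.439, -160.122, 81.659], [2.591, 0.003, 0.052], [-0.513, 0.867, -2.503]] 15.10793178397797 30.0305038690567
side yellow 72.5 [330. 308.] tray xy -51 -70
side green 67.0 [340. 284.] tray xy -7 -33
side white 15.5 [338. 303.] tray xy -33 -67
side white 10.0 [331. 278.] tray xy -16 -15
side red 170.5 [310. 258.] tray xy -31 43
top white 23.0 [340. 176.] tray xy -33 -68
top white 38.0 [284. 147.] tray xy 61 82
side area 145.0 [325 297  18  18] rgb [179. 160. 105.] tray -43 -68
side area 313.5 [282 243  36  28] rgb [118.  56.  57.] tray -47 56
side area 561.0 [307 233  32  34] rgb [203. 147. 131.] tray 5 51
top area 7.5 [284 190   6   4] rgb [113. 112. 111.] tray -67 83
top area 54.0 [336 173  10  13] rgb [193. 190. 170.] tray -40 -70
top area 454.5 [299 158  24  29] rgb [178. 132. 130.] tray -15 12
[ 544.17810023 -140.31744975  117.48528517]
(305, 224, 34, 42)
0.1 [300. 215.] [38. 47.] 43.65860680070709
0.2 [297. 219.] [40. 47.] 30.569580194939164
0.3 [293. 224.] [42. 47.] 18.34898658279893
```

All three balls are in the tray: yellow (-51,-70), green (-7,-33), white (-33,-67). The cup has sagged to about 0.2 rad, so I'll raise it before backing out.

Emit:
carry_out(
  plan=[
    {"tx": 0,"ty": 0,"tz": 5,"rx": 0,"ry": 0,"rz": 0},
    {"tx": 0,"ty": 0,"tz": 6,"rx": 0,"ry": 0,"rz": 0},
    {"tx": -6,"ty": -0.3,"tz": 2,"rx": 0,"ry": 0,"rz": 0},
    {"tx": -12,"ty": -0.6,"tz": 0,"rx": 0,"ry": 0,"rz": 0},
    {"tx": -17,"ty": -0.8,"tz": 0,"rx": 0,"ry": 0,"rz": 0},
    {"tx": -17,"ty": -0.8,"tz": 0,"rx": 0,"ry": 0,"rz": 0},
    {"tx": -17,"ty": -0.8,"tz": 0,"rx": 0,"ry": 0,"rz": 0},
    {"tx": -17,"ty": -0.8,"tz": 0,"rx": 0,"ry": 0,"rz": 0},
    {"tx": -17,"ty": -0.8,"tz": 0,"rx": 0,"ry": 0,"rz": 0},
    {"tx": -17,"ty": -0.8,"tz": 0,"rx": 0,"ry": 0,"rz": 0},
    {"tx": -14,"ty": -0.6,"tz": 0,"rx": 0,"ry": 0,"rz": 0},
    {"tx": -6,"ty": -0.3,"tz": 0,"rx": 0,"ry": 0,"rz": 0},
  ],
)

```text
time: 26.05
tool_pos: [404.0, -169.4, 96.5]
tcp_rot: [2.591, -0.001, 0.048]
contact_force: [0.0, -0.7, -1.3]
grip_width: 14.9
finger_force: 30.0
```

```bash
python3 log.py; python3 balls.py c; cat > droop.py <<'E'
from rows import *
from cup import *
def boxes(G,yaw,dr,dy=0):
    pts=[G+Ro.from_euler('z',yaw+dy).apply(Ro.from_euler('y',dr).apply([114+r*np.cos(p),r*np.sin(p),z-60])) for p in np.linspace(0,6.28,60) for r,z in((27.5,0),(33,70))]
    o=[]
    for n in("side","top"):
        U=np.array([proj(n,X) for X in pts]);o+=[*U.min(0),*U.max(0)]
    return np.array(o)
x,R,q=cur();M=R.as_matrix();G=x-K*M[:,2];yaw=np.arctan2(M[1,0],M[0,0])
ob=cupbox()[2];v=np.array([c for _,b in ob for c in(b[0],b[1],b[0]+b[2],b[1]+b[3])],float)
r=least_squares(lambda p:boxes(G,yaw,p[0],p[1])+.5-v,[.1,0]);print("G",G,"yaw",yaw,"droop,dyaw",r.x,"res",r.fun.round(1))
E
python3 droop.py
```

```text
26.05 [[-0.168, 0.333, 2.066, -0.803, 0.789, 1.95], [404.03, -169.406, 96.468], [2.591, -0.001, 0.048], [0.002, -0.744, -1.28]] 14.889987275207856 30.011601448059082
side yellow 72.5 [330. 308.] tray xy -51 -70
side green 68.0 [340. 284.] tray xy -7 -33
side white 18.0 [338. 303.] tray xy -33 -67
side white 52.5 [370. 298.] tray xy 28 -85
side white 9.0 [331. 278.] tray xy -16 -15
side white 96.5 [327. 239.] tray xy 28 71
top white 26.5 [339. 178.] tray xy -36 -67
top white 38.5 [284. 147.] tray xy 61 82Traceback (most recent call last):
  File "droop.py", line 11, in <module>
    r=least_squares(lambda p:boxes(G,yaw,p[0],p[1])+.5-v,[.1,0]);print("G",G,"yaw",yaw,"droop,dyaw",r.x,"res",r.fun.round(1))
    return func(*args, **kwargs)
    result = trf(vector_fun.fun, vector_fun.jac, x0, f0, J0, lb, ub, ftol, xtol,
                 gtol, max_nfev, x_scale, loss_function, tr_solver,
                 tr_options.copy(), verbose, callback=callback_wrapped)
    return trf_no_bounds(
        fun, jac, x0, f0, J0, ftol, xtol, gtol, max_nfev, x_scale,
        loss_function, tr_solver, tr_option
[... 195 characters left out ...]
   return np.atleast_1d(self.fun(x))
                         ~~~~~~~~^^^
    return self.f(x, *self.args, **self.kwargs)
           ~~~~~~^^^^^^^^^^^^^^^^^^^^^^^^^^^^^^
  File "droop.py", line 11, in <lambda>
    r=least_squares(lambda p:boxes(G,yaw,p[0],p[1])+.5-v,[.1,0]);print("G",G,"yaw",yaw,"droop,dyaw",r.x,"res",r.fun.round(1))
                             ~~~~~^^^^^^^^^^^^^^^^^
  File "droop.py", line 7, in boxes
    U=np.array([proj(n,X) for X in pts]);o+=[*U.min(0),*U.max(0)]
                ~~~~^^^^^
  File "h.py", line 7, in proj
    m=bot.camera_model(n);p=m["camera_matrix"]@(m["R"]@np.array(X,float)+m["t"]);return p[:2]/p[2]
ValueError: time passes only in moves, steps and waits
```

The balls remain in the tray and the cup is clear of the shelf. Carry it back to the coaster; pressing the foot down gently will level the sag.

Emit:
carry_out(
  plan=[
    {"tx": 0.6,"ty": 5,"tz": 0,"rx": 0,"ry": 0,"rz": 0.003},
    {"tx": 1.1,"ty": 10,"tz": 0,"rx": 0,"ry": 0,"rz": 0.005},
    {"tx": 1.8,"ty": 14,"tz": 0,"rx": 0,"ry": 0,"rz": 0.009},
    {"tx": 2.3,"ty": 19,"tz": 0,"rx": 0,"ry": 0,"rz": 0.011},
    {"tx": 2.3,"ty": 19,"tz": 0,"rx": 0,"ry": 0,"rz": 0.011},
    {"tx": 2.3,"ty": 19,"tz": 0,"rx": 0,"ry": 0,"rz": 0.011},
    {"tx": 2.3,"ty": 19,"tz": 0,"rx": 0,"ry": 0,"rz": 0.011},
    {"tx": 2.3,"ty": 19,"tz": 0,"rx": 0,"ry": 0,"rz": 0.011},
    {"tx": 2.3,"ty": 19,"tz": 0,"rx": 0,"ry": 0,"rz": 0.011},
    {"tx": 2.3,"ty": 19,"tz": 0,"rx": 0,"ry": 0,"rz": 0.011},
    {"tx": 2.3,"ty": 19,"tz": 0,"rx": 0,"ry": 0,"rz": 0.011},
    {"tx": 2.3,"ty": 19,"tz": 0,"rx": 0,"ry": 0,"rz": 0.011},
  ],
)

```text
time: 27.45
tool_pos: [429.9, 32.7, 95.9]
tcp_rot: [2.591, -0.001, 0.167]
contact_force: [0.3, 0.1, -1.7]
grip_width: 15.2
finger_force: 30.0
```

Emit:
carry_out(
  plan=[
    {"tx": 2.3,"ty": 19,"tz": 0,"rx": 0,"ry": 0,"rz": 0.011},
    {"tx": 2.3,"ty": 19,"tz": 0,"rx": 0,"ry": 0,"rz": 0.011},
    {"tx": 2.3,"ty": 19,"tz": 0,"rx": 0,"ry": 0,"rz": 0.011},
    {"tx": 2.3,"ty": 19,"tz": 0,"rx": 0,"ry": 0,"rz": 0.011},
    {"tx": 2.3,"ty": 19,"tz": 0,"rx": 0,"ry": 0,"rz": 0.011},
    {"tx": 2.3,"ty": 19,"tz": 0,"rx": 0,"ry": 0,"rz": 0.011},
    {"tx": 2.3,"ty": 19,"tz": 0,"rx": 0,"ry": 0,"rz": 0.011},
    {"tx": 2.3,"ty": 19,"tz": 0,"rx": 0,"ry": 0,"rz": 0.011},
    {"tx": 2.3,"ty": 19,"tz": 0,"rx": 0,"ry": 0,"rz": 0.011},
    {"tx": 1.7,"ty": 12,"tz": 0,"rx": 0,"ry": 0,"rz": 0.008},
    {"tx": 1.2,"ty": 8,"tz": 0,"rx": 0,"ry": 0,"rz": 0.006},
    {"tx": 0.5,"ty": 4,"tz": 0,"rx": 0,"ry": 0,"rz": 0.003},
  ],
)

```text
time: 28.65
tool_pos: [453.7, 226.6, 95.8]
tcp_rot: [2.591, -0.001, 0.282]
contact_force: [0.0, -0.2, -2.1]
grip_width: 15.1
finger_force: 30.0
```

```bash
python3 log.py; python3 - <<'E'
from rows import *
from cup import cupbox
s,t,o=cupbox();print(o);cv2.imwrite("pics/s20.png",s[:,:,::-1]);cv2.imwrite("pics/t20.png",t[:,:,::-1])
x,R,q=cur();G=x-K*R.as_matrix()[:,2];print("G",G)
# rim seen from above: bounding box of the red blob's centre, cast onto plausible rim heights
b=o[1][1];uv=(b[0]+b[2]/2-.5,b[1]+b[3]/2-.5)
for z in(115,125,140): print(z,ray("top",uv,z).round())
E
```

```text
28.65 [[0.646, 0.583, 1.6, -0.547, 1.226, 2.194], [453.73, 226.599, 95.842], [2.591, -0.001, 0.282], [0.034, -0.222, -2.056]] 15.0675475786789 30.018565356731415
[('side', (195, 116, 28, 36)), ('top', (134, 196, 32, 28))]
G [447.80546906 246.64365414 130.86554898]
115 [554. 261. 115.]
125 [553. 258. 125.]
140 [552. 253. 140.]
```

The sag is a slip about the gripper's closing axis, so I'll undo about 0.2 rad of it by turning the tool about that axis at the grip point.

```bash
python3 - <<'E'
from rows import *
x,R,q=cur();M=R.as_matrix();G=x-K*M[:,2]
sgn=1 if np.cross(M[:,1],M[:,0])[2]>0 else -1
L=[]
for k in range(1,5):
    W=Ro.from_rotvec(sgn*.2*k/4*M[:,1]);L.append((G+np.array([-2,1,0])*k/4*2+W.apply(x-G),W*R))
rows(L);print("cup axis shift",Ro.from_rotvec(sgn*.2*M[:,1]).apply(114*M[:,0])-114*M[:,0])
E
```

```text
{"tx": 1, "ty": 1.1, "tz": 0, "rx": 0.012, "ry": -0.041, "rz": 0.026},
{"tx": 0.9, "ty": 1.1, "tz": 0.2, "rx": 0.012, "ry": -0.041, "rz": 0.026},
{"tx": 0.9, "ty": 1.2, "tz": 0.2, "rx": 0.011, "ry": -0.041, "rz": 0.026},
{"tx": 0.9, "ty": 1.3, "tz": 0.3, "rx": 0.012, "ry": -0.041, "rz": 0.027},
speed frac 0.16838601427646874 ik err 2.679518697119717e-10 margin 0.2979126203510689 end [457.5 230.7  96.6] [ 0.69  0.51  1.76 -0.7   1.02  2.35]
cup axis shift [-5.49192986 10.75128655 19.29658137]
```

Emit:
carry_out(
  plan=[
    {"tx": 1,"ty": 1.1,"tz": 0,"rx": 0.012,"ry": -0.041,"rz": 0.026},
    {"tx": 0.9,"ty": 1.1,"tz": 0.2,"rx": 0.012,"ry": -0.041,"rz": 0.026},
    {"tx": 0.9,"ty": 1.2,"tz": 0.2,"rx": 0.012,"ry": -0.041,"rz": 0.026},
    {"tx": 0.9,"ty": 1.3,"tz": 0.3,"rx": 0.012,"ry": -0.041,"rz": 0.027},
    {"tx": 0,"ty": 0,"tz": -10,"rx": 0,"ry": 0,"rz": 0},
    {"tx": 0,"ty": 0,"tz": -14,"rx": 0,"ry": 0,"rz": 0},
    {"tx": 0,"ty": 0,"tz": -14,"rx": 0,"ry": 0,"rz": 0},
    {"tx": 0,"ty": 0,"tz": -8,"rx": 0,"ry": 0,"rz": 0},
    {"tx": 0,"ty": 0,"tz": -4,"rx": 0,"ry": 0,"rz": 0},
    {"tx": 0,"ty": 0,"tz": 0,"rx": 0,"ry": 0,"rz": 0},
  ],
)

```text
time: 29.75
tool_pos: [457.4, 230.3, 45.8]
tcp_rot: [2.582, -0.17, 0.387]
contact_force: [-0.7, -0.8, -2.4]
grip_width: 14.9
finger_force: 30.0
```

```bash
python3 log.py; python3 - <<'E'
from rows import *
from cup import cupbox
s,t,o=cupbox();print(o);x,R,q=cur();M=R.as_matrix();print("G",x-K*M[:,2])
b=o[1][1];uv=(b[0]+b[2]/2-.5,b[1]+b[3]/2-.5);print(ray("top",uv,80).round())
# compare: cup standing on coaster boxes were side (195,127,27,35), top (138,199,27,24)
for dz in(0,5,10,15): print(dz,proj("side",[557,277,74+dz]).round(1),proj("top",[557,277,74+dz]).round(1))
E
```

```text
29.75 [[0.688, 0.591, 1.801, -0.755, 0.93, 2.441], [457.44, 230.254, 45.806], [2.582, -0.17, 0.387], [-0.702, -0.779, -2.404]] 14.895959787834043 30.01960515975952
[('side', (193, 123, 27, 36)), ('top', (133, 200, 31, 25))]
G [444.16470524 248.60683323  81.08202664]
[551. 276.  80.]
0 [207.8 135. ] [148.4 209.8]
5 [207.6 133.4] [147.8 209.6]
10 [207.4 131.8] [147.2 209.4]
15 [207.2 130.2] [146.6 209.3]
```

Emit:
carry_out(
  plan=[
    {"tx": 1,"ty": 0,"tz": -4,"rx": 0,"ry": 0,"rz": 0},
    {"tx": 1,"ty": 0,"tz": -3,"rx": 0,"ry": 0,"rz": 0},
    {"tx": 0,"ty": 0,"tz": -1.5,"rx": 0,"ry": 0,"rz": 0},
    {"tx": 0,"ty": 0,"tz": 0,"rx": 0,"ry": 0,"rz": 0},
  ],
)

```text
time: 30.25
tool_pos: [459.5, 230.5, 38.1]
tcp_rot: [2.582, -0.171, 0.387]
contact_force: [-0.0, 0.3, -1.3]
grip_width: 15.2
finger_force: 30.0
```

Emit:
carry_out(
  plan=[
    {"tx": 0,"ty": 0,"tz": -1.5,"rx": 0,"ry": 0,"rz": 0},
    {"tx": 0,"ty": 0,"tz": -1.5,"rx": 0,"ry": 0,"rz": 0},
    {"tx": 0,"ty": 0,"tz": 0,"rx": 0,"ry": 0,"rz": 0},
  ],
)

```text
time: 30.55
tool_pos: [459.5, 230.5, 35.1]
tcp_rot: [2.582, -0.171, 0.387]
contact_force: [-0.9, -0.2, -2.8]
grip_width: 15.0
finger_force: 30.0
```

Emit:
carry_out(
  plan=[
    {"tx": 0,"ty": 0,"tz": -1.5,"rx": 0,"ry": 0,"rz": 0},
    {"tx": 0,"ty": 0,"tz": -1,"rx": 0,"ry": 0,"rz": 0},
    {"tx": 0,"ty": 0,"tz": 0,"rx": 0,"ry": 0,"rz": 0},
  ],
)

```text
time: 30.85
tool_pos: [459.6, 230.6, 32.6]
tcp_rot: [2.583, -0.172, 0.387]
contact_force: [0.1, -0.4, -2.0]
grip_width: 14.7
finger_force: 30.0
```

```bash
python3 log.py; python3 - <<'E'
from rows import *
from cup import cupbox
print(cupbox()[2]);x,R,q=cur();M=R.as_matrix();print("G",x-K*M[:,2])
E
```

```text
30.85 [[0.686, 0.616, 1.805, -0.772, 0.907, 2.466], [459.558, 230.551, 32.622], [2.583, -0.172, 0.387], [0.063, -0.448, -2.037]] 14.712677939856503 30.014748573303223
[('side', (194, 127, 27, 35)), ('top', (136, 200, 29, 24))]
G [445.87822532 248.47055736  67.00087645]
```

Emit:
carry_out(
  plan=[
    {"tx": 0,"ty": 0,"tz": -1,"rx": 0,"ry": 0,"rz": 0},
    {"tx": 0,"ty": 0,"tz": -0.8,"rx": 0,"ry": 0,"rz": 0},
    {"tx": 0,"ty": 0,"tz": 0,"rx": 0,"ry": 0,"rz": 0},
  ],
)

```text
time: 31.25
tool_pos: [459.6, 230.5, 30.9]
tcp_rot: [2.582, -0.172, 0.387]
contact_force: [0.7, -1.0, -1.5]
grip_width: 14.9
finger_force: 30.0
```

Emit:
carry_out(
  plan=[
    {"tx": 0,"ty": 0,"tz": -1,"rx": 0,"ry": 0,"rz": 0},
    {"tx": 0,"ty": 0,"tz": 0,"rx": 0,"ry": 0,"rz": 0},
  ],
)

```text
time: 31.45
tool_pos: [459.6, 230.5, 30.0]
tcp_rot: [2.582, -0.172, 0.387]
contact_force: [-0.5, -0.3, 0.3]
grip_width: 15.3
finger_force: 30.0
```

Emit:
carry_out(
  plan=[
    {"tx": 0,"ty": 0,"tz": -0.5,"rx": 0,"ry": 0,"rz": 0},
    {"tx": 0,"ty": 0,"tz": 0,"rx": 0,"ry": 0,"rz": 0},
  ],
)

```text
time: 31.65
tool_pos: [459.6, 230.5, 29.5]
tcp_rot: [2.582, -0.172, 0.387]
contact_force: [-1.4, -0.8, 0.9]
grip_width: 15.0
finger_force: 30.0
```

Emit:
carry_out(
  plan=[
    {"tx": 0,"ty": 0,"tz": 0,"rx": 0,"ry": 0,"rz": 0},
    {"tx": 0,"ty": 0,"tz": 0,"rx": 0,"ry": 0,"rz": 0},
    {"tx": 0,"ty": 0,"tz": 0,"rx": 0,"ry": 0,"rz": 0},
    {"tx": 0,"ty": 0,"tz": 0,"rx": 0,"ry": 0,"rz": 0},
    {"tx": 0,"ty": 0,"tz": 0,"rx": 0,"ry": 0,"rz": 0},
    {"tx": 0,"ty": 0,"tz": 0,"rx": 0,"ry": 0,"rz": 0},
  ],
  gripper=0.4,
)

```text
time: 32.25
tool_pos: [459.6, 230.6, 29.4]
tcp_rot: [2.583, -0.172, 0.387]
contact_force: [-0.1, -0.2, 0.4]
grip_width: 54.3
finger_force: 0.0
```

```bash
python3 log.py; python3 - <<'E'
from rows import *
from cup import cupbox
print(cupbox()[2]);x,R,q=cur();M=R.as_matrix();print("G",x-K*M[:,2],"a",M[:,2])
E
```

```text
32.25 [[0.686, 0.621, 1.807, -0.776, 0.902, 2.472], [459.623, 230.619, 29.442], [2.583, -0.172, 0.387], [-0.098, -0.242, 0.38]] 54.31235998886195 0.0
[('side', (194, 127, 27, 35)), ('top', (137, 200, 28, 24))]
G [445.90635783 248.50828375  63.70741297] a [ 0.33448528 -0.43638225 -0.83527847]
```

Released, and the cup stands as before. Retreat along the tool axis and check.

Emit:
carry_out(
  plan=[
    {"tx": -3.3,"ty": 4.4,"tz": 8.4,"rx": 0,"ry": 0,"rz": 0},
    {"tx": -5,"ty": 6.5,"tz": 12.5,"rx": 0,"ry": 0,"rz": 0},
    {"tx": -6.7,"ty": 8.7,"tz": 16.7,"rx": 0,"ry": 0,"rz": 0},
    {"tx": -6.7,"ty": 8.7,"tz": 16.7,"rx": 0,"ry": 0,"rz": 0},
    {"tx": -8,"ty": 10,"tz": 25,"rx": 0,"ry": 0,"rz": 0},
    {"tx": -8,"ty": 10,"tz": 30,"rx": 0,"ry": 0,"rz": 0},
    {"tx": 0,"ty": 0,"tz": 20,"rx": 0,"ry": 0,"rz": 0},
    {"tx": 0,"ty": 0,"tz": 0,"rx": 0,"ry": 0,"rz": 0},
  ],
)

```text
time: 33.15
tool_pos: [422.6, 280.6, 162.0]
tcp_rot: [2.585, -0.178, 0.388]
contact_force: [-0.0, -0.6, -1.0]
grip_width: 55.0
finger_force: 0.0
```

```bash
python3 log.py; python3 balls.py d; python3 - <<'E'
from rows import *
from cup import cupbox
s,t,o=cupbox();print(o)
b=o[1][1]
for n,im,bx in(("top",t,(120,180,185,240)),):
    c=blob(mask(im,(15,60,150),(35,255,255)),bx);print("coaster visible",cv2.boundingRect(c))
# inside-rim check: cup upright -> same boxes as when it stood first: side (195,127,27,35), top (137,199,28,24)
print("cup xy",(ray("top",(b[0]+b[2]/2-.5,b[1]+b[3]/2-.5),70)).round(), "first stand", ray("top",(137+13.5,199+11.5),70).round())
E
```

```text
33.15 [[0.806, 0.442, 1.654, -0.62, 1.211, 2.313], [422.606, 280.625, 162.035], [2.585, -0.178, 0.388], [-0.002, -0.593, -0.973]] 55.01329011698696 0.0
side yellow 72.5 [330. 308.] tray xy -51 -70
side green 67.0 [340. 284.] tray xy -7 -33
side white 10.0 [338. 304.] tray xy -33 -68
top white 30.0 [340. 177.] tray xy -35 -69
top white 43.0 [284. 147.] tray xy 61 82
[('side', (194, 127, 27, 35)), ('top', (137, 200, 28, 24))]
coaster visible (138, 192, 39, 42)
cup xy [553. 272.  70.] first stand [555. 273.  70.]
```

The cup is standing within 2 mm of its first placing, with identical outline sizes in both views. The balls are at rest in the tray and the arm is clear, so I'll hand in.

```bash
python3 -c "
from plant import bot
print(bot.close_job())"
```

```text
the job is handed in; nothing more can be done
None
```

I handed the job in at about 33 s of the 72 s allowed: the camera measurements put all three balls at rest in the tray and the empty cup standing released on the coaster, and no move pressed hard on anything, but no verdict came back and I didn't re-measure the chalk, bottle or tumbler at the end.

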